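# Release a battery pack from its push-push charger bay and stand it in the rack

### The arm

A 7-joint arm with a two-finger parallel gripper is mounted at the origin on the work surface. World frame = base frame: x ahead of the robot, y to its left, z up, the work surface at z = 0. Lengths are in m, angles in rad, forces in N, time in s.
With the tool pointing down it reaches from about 0.4 to 0.85 m from the base axis. Payload 4.5 kg.
Tool frame: the origin (TCP) lies between the finger pads; the fingertips stand 19 mm ahead of it and the grasp point (between the pads) is the TCP; z points along the fingers, y is the direction in which the jaws open and shut (so a half turn about z gives the same grasp; the last joint's range is limited). The gripper opens to 88 mm and grips with 3 to 60 N. Pads are 18 mm wide; open, the fingers measure 123 mm over their backs; the gripper's body (75 mm by 187 mm) begins 45 mm behind the grasp point.
Start: joints at [1.136, 0.689, -0.195, 1.565, 0.157, 0.902, -0.215], TCP at [0.282, -0.558, 0.234] pointing down, gripper open.
Joint ranges: [-3.01, 3.01], [-0.46, 2.08], [-1.47, 1.51], [0.13, 2.56], [-1, 4.14], [0.04, 2.09], [-2.66, 2.66]. Speed limits (rad/s): [2.57, 2.57, 3.14, 3.14, 3.14, 3.14, 3.14].

### API

Orientations are given as a unit quaternion [x, y, z, w].
In Python, from plant import status, snapshot, finish_job, cut_out, tip_of gives the robot as it stands. The module is installed in compiled form; this text tells all that it offers.
- The arm moves only by the tool carry_out, never from a script. Its arguments are lists of equal length, an entry for each row: "linear": the shift along the world's x, y, z in m, a list of three; "roll": the turn about the world's z in rad. A call has 1 to 8 rows; each row is the pose to reach, as a shift and turn from the pose measured when the call began; what a row does not reach only later rows make up. A row lasts 1/12 s, in which the tool goes at most 41.7 mm and 7.16 degrees, less where a joint would pass 70% of its speed; a pose out of reach is approached as far as the arm can. A call with a gripper value outside its range is refused whole. "gripper" is the opening, from 0 (shut) to 1 (fully open), set as the call begins (left out, the last holds). The fingers move at their own pace and stop on an object; "grip_force" is the grip in N (left out, the last holds). Time passes only in rows, so rows that repeat a pose let the fingers close. It gives the time, the measured TCP pose, the force and the opening at its end, in the units of the state.
- status.get_state(): the state, without advancing time (a new reading comes with each control period).
- snapshot(name): name is "scene" or "top" or "wrist"; returns a dict with "img" (400x640x3 uint8, red, green, blue), "range_z" (400x640 float32, m along the optical axis (not along the pixel's ray), 0 where there is no reading), "fx", "fy", "cx", "cy" (pixels), "world_from_camera" (4x4, takes a point from camera to world coordinates). Camera axes: x right, y down, z forward; pixel columns grow to the right and rows downward; lengths in m; the calibration is good to about 2 mm. The wrist camera is an equidistant fisheye: a pixel r from the principal point sees the ray r / f radians off the axis. A picture is of the moment at which its call begins.
- finish_job(): hands the job in, once; it reports no verdict.
Trained networks look in a picture, given as the dict that the camera call returned (one of the last four; its "shot" number tells which), for a name from the list of things; names that differ only in an ending like _2 or _b are one class to them, and where a whole thing is asked for, a point or a joint stands for the part that bears it (a point fixed in the world has none). Each returns a list of dicts, best first, with "confidence" (0 to 1); they miss things now and then, are a little off and sometimes report something else, mostly with a low value. They report only what shows in the picture. A call takes as long as a camera call. They do not tell look-alikes from the thing itself.
- cut_out(picture, query): "region" (400x640 bool, what is visible of it) and "pixel" ([column, row] in pixels, amid what is visible of it).
- tip_of(picture, query): "pixel" ([column, row] in pixels: a listed point, or the origin of a listed thing).
The state is a dict: "clock": time; "q": joint angles; "qd": joint speeds; "joint_torque": joint torques, N m; "tool_pos": TCP position; "eef_rot": TCP orientation; "contact_force": force on the tool from outside, world axes, zero at the start; "moment": the same for the moment, N m; "opening": opening from 0.0 (shut) to 1.0 (fully open).
Only numpy, scipy, OpenCV 4.12 (cv2) and the standard library are available. Lean on these libraries where they do the work, as an engineer would, in place of code of your own. Each camera call takes 0.05 s, during which the arm holds its last target.

### The job

The battery pack in the grey charger is charged: press it straight in along its sloping bay until the push-push latch lets go, let it spring up, and draw it out along the bay. Then stand it upright, foot (contacts) down, all the way down in the empty pocket of the rack next to the spare pack, setting it down gently rather than dropping it, and let go. Leave the spare pack, the two spanners, the funnel and the inspection mirror where they are.

Things in the scene. Friction and masses are not known exactly. Their poses are not given: they have to be found in the camera images.
- charger: Fixed grey wedge-shaped charger case, 195 mm long (x), 136 mm wide (y), about 150 mm high at its ridge near the back. Origin on the bench under the bay's mouth; x points to its high back, away from its low front edge, which roughly faces the robot. The sloping top face is flat, tilted 30 degrees, and carries the one bay; it reaches 98 mm down, 66 mm up the slope and 68 mm sideways from the mouth's centre.
- bay_mouth (a point): Centre of the bay's mouth, in the sloping face, 115 mm above the bench. z is the bay's axis and points out of it: up, leaning 30 degrees from vertical towards the case's low front (square to the face). y is level, along the mouth's long side; x goes across, up the slope. Mouth 33 mm (x) by 55 mm (y). The bay holds the pack to be moved.
- ejector (a joint): Sprung ejector under the pack with a push-push latch; metres along the bay, growing outwards: 0 latched (start), -0.008 bottom stop, 0.026 sprung out. Pressed 6 mm or more below 0 and let go, it rises to 0.026 in half a second, lifting the pack; pressed under 4 mm, it stays latched; pressed in again after rising, it latches again. Takes 5 to 12 N. While latched, claws grip the pack: it cannot be pulled out.
- pack_top (a point): Centre of the outer end of the pack to be moved: the place to press. The pack is a flat black stick with a bare aluminium end cap, 120 mm long (z), 52 mm wide (y), 30 mm thick (x), about 0.28 kg. z points out of this end; in the bay its axes are those of bay_mouth. The end stands 28 mm out of the bay when latched, 54 mm when sprung up.
- pack_center (a point): Centre of the same pack, half-way along it, 60 mm from either end; same axes.
- pack_foot (a point): Centre of the pack's inner end (the foot, with the contacts), 120 mm from pack_top; same axes. The foot's edges are stepped in 1 mm.
- rack: Fixed grey storage rack, a block 78 mm (x) by 176 mm (y) by 62 mm high with two equal upright pockets side by side along y, centres 84 mm apart: the one at +y holds a spare pack, the one at -y is empty. Origin at the centre of its underside, z up.
- pocket_mouth (a point): Centre of the mouth of the rack's empty pocket, 62 mm above the bench; axes of the rack. The pocket is 35 mm (x) by 57 mm (y), its rim chamfered 3 mm: the pack goes in with its width along y, either way round.
- pocket_floor (a point): Centre of the floor of the same empty pocket, 10 mm above the bench, 52 mm below its mouth; same axes.
- spare_center (a point): Centre of the spare pack, of the same shape and size, standing upright in the rack's other pocket and reaching 130 mm above the bench. To be left alone.
- spanner_long: Aluminium spanner 190 mm long, 8 mm thick, up to 38 mm wide, lying flat; origin at its middle on the bench, x along it. To be left alone.
- spanner_short: Aluminium spanner 150 mm long, otherwise like the long one. To be left alone.
- funnel: Red plastic funnel standing mouth down, 104 mm across and 115 mm high; origin at the centre of its rim on the bench. To be left alone.
- mirror: Round glass inspection mirror 56 mm across on a stainless handle, 208 mm over all, lying flat with the glass up; origin on the bench near the middle, x along it towards the glass. To be left alone.
There are look-alikes about, which are no part of the job. What is shaped like the part that bears pack_top but blue is not meant. Several things have the shape of the charger; the one meant has the colours described above.

How it is judged:
By the outcome, as a careful person would: the job done as asked, in the order asked, and still so for the second after the job is handed in, with the robot touching nothing.
It also fails if it takes over 48 s, if anything falls off the work surface, if the arm or the gripper's body presses on something with over 40 N, if the wrist force passes 120 N, or if a joint passes its speed limit or range.

## Working session

There is one attempt and no reset: what is moved stays moved. The work goes in short steps, Python scripts to look and compute and a tool call to move; the robot and the scene stay as the last step left them, time stands still between calls to the robot, and variables do not carry over. Pictures are saved under pics/ and viewed, and the job is handed in when it is done.

Besides the shell and the picture viewer there is one more tool, called after "Request:" as name([rows], argument=value, ...), one row to a line, values as JSON. carry_out: Moves the arm, as the interface text tells. Its arguments: {"type":"object","properties":{"linear":{"type":"array"},"roll":{"type":"array"},"gripper":{"type":"number"},"grip_force":{"type":"number"}},"required":["linear","roll"]}

```bash
mkdir -p pics; cat > h.py <<'E'
import numpy as np, cv2
from plant import status, snapshot, finish_job, cut_out, tip_of
def save(p,n,box=None,s=1):
    im=p["img"][:,:,::-1]
    if box: im=im[box[1]:box[3],box[0]:box[2]]
    if s!=1: im=cv2.resize(im,None,fx=s,fy=s,interpolation=cv2.INTER_CUBIC)
    cv2.imwrite("pics/"+n,im)
def pts(p):
    d=p["range_z"].astype(float); v,u=np.mgrid[0:400,0:640]
    P=np.stack([(u-p["cx"])/p["fx"]*d,(v-p["cy"])/p["fy"]*d,d,np.ones_like(d)],-1)
    W=P@p["world_from_camera"].T
    W[d<=0]=np.nan
    return W[...,:3]
E
python3 - <<'E'
from h import *
s=status.get_state(); print(s)
for n in("scene","top"):
    p=snapshot(n); save(p,n+"0.png")
    print(n,p["world_from_camera"].round(3).tolist(),p["fx"])
    W=pts(p)
    for q in["charger","bay_mouth","pack_top","pack_center","rack","pocket_mouth","spare_center","funnel","mirror","spanner_long","spanner_short"]:
        for r in tip_of(p,q)[:4]:
            u,v=np.round(r["pixel"]).astype(int); print(q,(u,v),round(r["confidence"],2),W[min(v,399),min(u,639)].round(3))
E
```

```text
{'clock': 0.0, 'q': array([ 1.13581106,  0.68996876, -0.19448943,  1.56632297,  0.1572777 ,
        0.90250194, -0.21510886]), 'qd': array([ 1.25877087e-03, -4.70149062e-04, -9.12935562e-04,  8.72709100e-04,
        7.63211085e-04,  7.82518581e-05,  2.28413237e-04]), 'joint_torque': array([-4.53425546e-04, -5.27560222e+01, -1.26690689e+00, -1.53427774e+01,
       -5.26308117e-02,  6.55766795e-03,  1.84336059e-04]), 'tool_pos': array([ 0.28203957, -0.55703648,  0.23352453]), 'eef_rot': array([ 9.72650519e-01,  2.32271708e-01, -2.73882260e-04, -8.64468557e-04]), 'contact_force': array([-0.04560856,  0.47578525,  0.81000962]), 'moment': array([ 0.0269729 ,  0.05160681, -0.04257143]), 'opening': 1.0015420199367464}
scene [[-0.193, 0.612, -0.767, 1.423], [0.981, 0.138, -0.136, 0.226], [0.022, -0.778, -0.627, 0.883], [0.0, 0.0, 0.0, 1.0]] 413.1490852489638
charger (np.int64(369), np.int64(231)) 0.91 [0.562 0.215 0.084]
charger (np.int64(400), np.int64(177)) 0.68 [0.282 0.289 0.086]
charger (np.int64(372), np.int64(215)) 0.52 [0.536 0.217 0.122]
bay_mouth (np.int64(405), np.int64(154)) 0.82
[... 1685 characters left out ...]
0.81 [0.478 0.213 0.126]
pack_center (np.int64(209), np.int64(203)) 0.67 [0.5   0.392 0.032]
rack (np.int64(419), np.int64(199)) 0.82 [ 0.494 -0.192  0.064]
rack (np.int64(274), np.int64(217)) 0.2 [0.445 0.191 0.136]
pocket_mouth (np.int64(439), np.int64(200)) 0.81 [ 0.497 -0.262  0.011]
spare_center (np.int64(410), np.int64(192)) 0.73 [ 0.503 -0.155  0.127]
funnel (np.int64(271), np.int64(121)) 0.75 [0.73  0.212 0.051]
mirror (np.int64(437), np.int64(117)) 0.61 [ 0.746 -0.273  0.004]
spanner_long (np.int64(342), np.int64(111)) 0.58 [0.772 0.006 0.005]
spanner_long (np.int64(268), np.int64(212)) 0.47 [0.457 0.205 0.147]
spanner_short (np.int64(348), np.int64(235)) 0.83 [ 0.403 -0.001  0.013]
```

View pics/scene0.png

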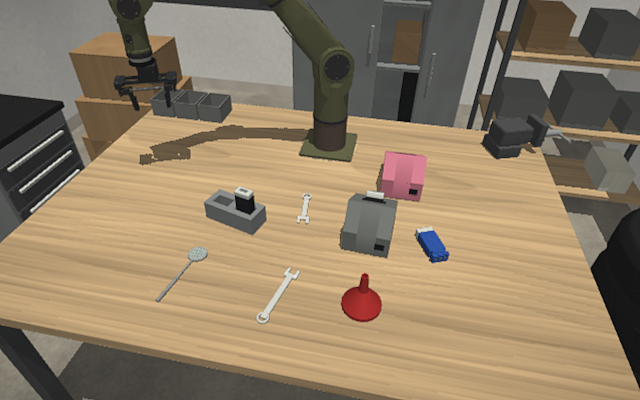

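View pics/top0.png

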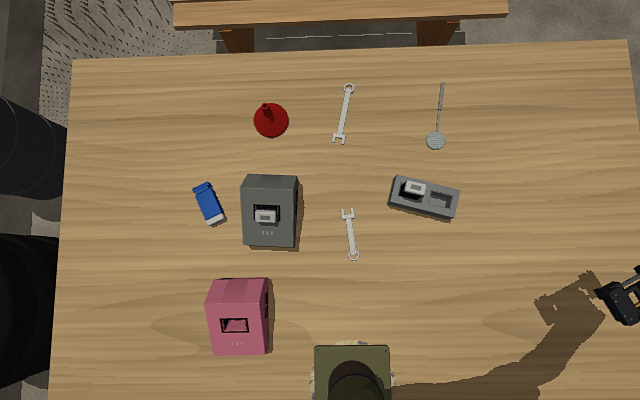

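Candidates for the pack: the aluminium-capped pack in the grey charger at top (266,214), the spare in the rack at (414,187) and the blue one loose at (208,203). For the charger: grey at (270,212) and pink at (238,320). I choose the pack in the grey charger. I'll check it in a crop and fit the geometry.

```bash
python3 - <<'E'
from h import *
import os
for n,box in(("top",(220,160,320,260)),("scene",(330,170,410,270))):
    p=snapshot(n); save(p,n+"_c.png",box,5); W=pts(p)
    np.save(n+"_W.npy",W); np.save(n+"_I.npy",p["img"])
    if n=="top": b=W[170:255,235:305].reshape(-1,3)
    else: b=W[185:260,335:402].reshape(-1,3)
    b=b[~np.isnan(b).any(1)]; b=b[(b[:,2]>.03)&(b[:,0]>.36)]
    # ransac sloped plane with normal ~30deg
    rng=np.random.default_rng(0); best=None
    for i in range(3000):
        t=b[rng.choice(len(b),3,False)]; nn=np.cross(t[1]-t[0],t[2]-t[0]); l=np.linalg.norm(nn)
        if l<1e-6: continue
        nn/=l; nn*=np.sign(nn[2])
        if abs(nn[2]-.866)>.05: continue
        k=abs((b-t[0])@nn)<.002
        if best is None or k.sum()>best.sum(): best=k
    q=b[best]; c=q.mean(0); nn=np.linalg.svd(q-c)[2][2]; nn*=np.sign(nn[2])
    print(n,len(q),nn.round(4),"yaw of case x",np.degrees(np.arctan2(-nn[1],-nn[0])),"tilt",np.degrees(np.arccos(nn[2])))
    hd=(b-c)@nn
    top=b[(hd>.02)]
    print("above",len(top),top.mean(0).round(4),np.percentile((top-c)@nn,[5,50,95]).round(4))
    # in-plane coordinates
    x=np.array([-nn[0],-nn[1],0]);x/=np.linalg.norm(x); y=np.cross([0,0,1],x); xs=np.cross(y,nn)
    print("plane extents y",np.percentile(q@y,[1,99]).round(4),"xs",np.percentile(q@xs,[1,99]).round(4))
    print("z at plane: ", "y,xs of above", np.percentile(top@y,[2,98]).round(4),np.percentile(top@xs,[2,98]).round(4),y.round(3),xs.round(3),"c",c.round(4),(c@nn).round(4))
    # rack
    m=(abs(W[...,2]-.062)<.004)&(W[...,0]>.4)&(W[...,0]<.62)&(W[...,1]<-.05)&(W[...,1]>-.32)
    r=W[m][:,:2]; print("rack",len(r),[np.round(v,4).tolist() if not np.isscalar(v) else v for v in cv2.minAreaRect((r*1000).astype(np.float32))],np.median(W[m][:,2]))
    m=(abs(W[...,2]-.130)<.005)&(W[...,0]>.4)&(W[...,0]<.62)&(W[...,1]<-.05)&(W[...,1]>-.32)
    r=W[m][:,:2]
    if len(r)>5: print("spare",len(r),cv2.minAreaRect((r*1000).astype(np.float32)),r.mean(0))
E
```

```text
top 2136 [-0.499   0.0316  0.866 ] yaw of case x -3.6229146647864683 tilt 29.997290299244916
above 232 [0.4471 0.214  0.1395] [0.0229 0.0269 0.0297]
plane extents y [0.176  0.3096] xs [0.3477 0.5105]
z at plane:  y,xs of above [0.2171 0.2671] [0.4291 0.4576] [ 0.063  0.998 -0.   ] [ 0.864 -0.055  0.5  ] c [0.4489 0.2139 0.1096] -0.1223
rack 1170 [[503.6906, -209.2038], [177.0933, 78.7927], 74.0639419555664] 0.06251532987625086
spare 238 ((515.1165161132812, -168.18310546875), (52.33576202392578, 29.784948348999023), 74.84098052978516) [ 0.51436332 -0.16720515]
scene 321 [-0.4971  0.0309  0.8672] yaw of case x -3.5521884765949094 tilt 29.869608195945787
above 65 [0.4575 0.2187 0.1402] [0.0208 0.0255 0.028 ]
plane extents y [0.1786 0.3116] xs [0.3505 0.5147]
z at plane:  y,xs of above [0.2214 0.27  ] [0.4346 0.4626] [ 0.062  0.998 -0.   ] [ 0.865 -0.054  0.498] c [0.4701 0.2182 0.1186] -0.1241
rack 509 [[506.2991, -205.9294], [179.6895, 81.2735], 74.17994689941406] 0.06028820472896479
spare 107 ((517.6837158203125, -164.65174865722656), (53.07102966308594, 31.535400390625), 74.52735900878906) [ 0.5191543  -0.16485202]
```

View pics/top_c.png

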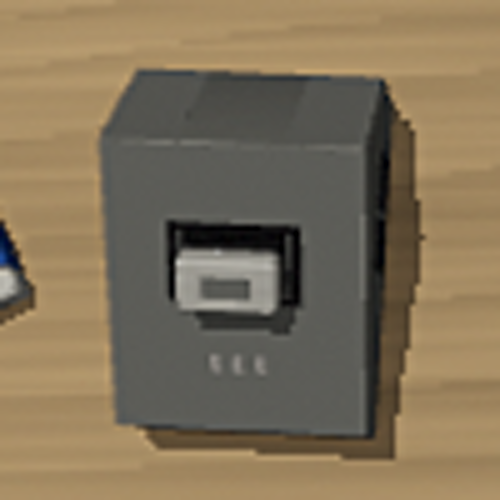

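View pics/scene_c.png

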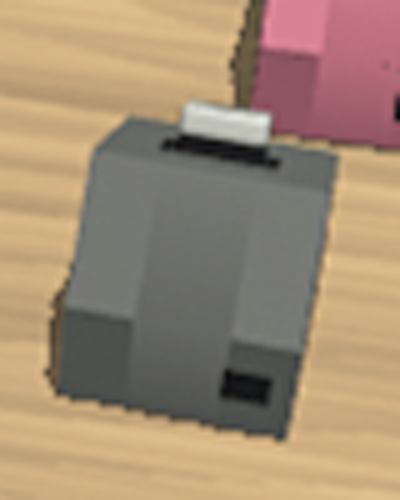

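The crops confirm the choice. The bare aluminium cap stands out of the grey charger's bay at top (265,216); the pink charger's bay is empty. I'll shut the gripper for pressing and move towards it in two stages.

Request:
carry_out([
  [0.16,0.32,0.03],
  [0.16,0.32,0.03],
  [0.16,0.32,0.03],
  [0.16,0.32,0.03],
  [0.16,0.32,0.03],
  [0.16,0.32,0.03],
  [0.16,0.32,0.03],
  [0.16,0.32,0.03],
], roll=[-0.53,-0.53,-0.53,-0.53,-0.53,-0.53,-0.53,-0.53], gripper=0.0, grip_force=10)

```text
clock: 1.97
tool_pos: [0.4317, -0.2586, 0.2626]
eef_rot: [1.0, -0.031, 0.0, 0.0]
contact_force: [0.8, -0.4, 0.1]
opening: 0.423
```

Request:
carry_out([
  [0.01,0.46,0.0],
  [0.01,0.46,0.0],
  [0.01,0.46,0.0],
  [0.01,0.46,0.0],
  [0.01,0.46,0.0],
  [0.01,0.46,0.0],
  [0.01,0.46,0.0],
  [0.01,0.46,0.0],
], roll=[0,0,0,0,0,0,0,0])

```text
clock: 2.63
tool_pos: [0.4385, 0.0748, 0.2628]
eef_rot: [1.0, -0.031, 0.001, 0.0]
contact_force: [1.6, -0.2, 0.0]
opening: 0.003
```

Request:
carry_out([
  [0.005,0.14,-0.03],
  [0.005,0.14,-0.03],
  [0.005,0.14,-0.03],
  [0.005,0.14,-0.03],
  [0.005,0.14,-0.03],
], roll=[0,0,0,0,0])

```text
clock: 3.05
tool_pos: [0.4426, 0.2214, 0.232]
eef_rot: [1.0, -0.026, 0.0, -0.002]
contact_force: [-0.1, 0.4, 0.4]
opening: 0.005
```

```bash
python3 - <<'E'
from h import *
s=status.get_state(); print(s["clock"],s["tool_pos"],s["opening"],s["contact_force"])
p=snapshot("wrist"); save(p,"w1.png"); print(p["world_from_camera"].round(3).tolist(),p["fx"],p["cx"],p["cy"])
p=snapshot("scene"); save(p,"s1.png",(300,120,440,270),4)
E
```

```text
3.05 [0.44263642 0.22144864 0.23201634] 0.0049993266873043255 [-0.12228664  0.41152127  0.42425137]
[[-0.052, -0.948, -0.315, 0.525], [-0.999, 0.049, 0.019, 0.217], [-0.003, 0.315, -0.949, 0.383], [0.0, 0.0, 0.0, 1.0]] 309.70691628693146 322.4027686443363 198.75646015714815
```

View pics/w1.png

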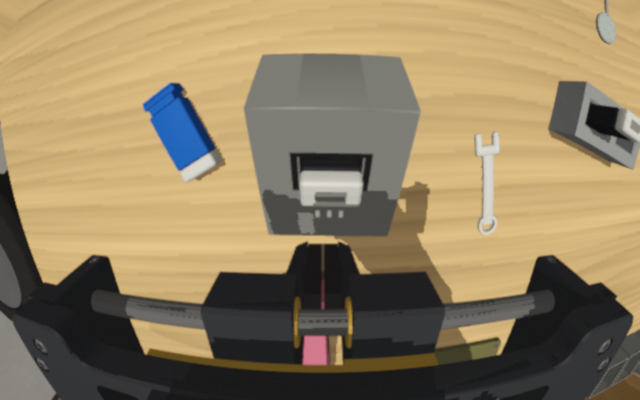

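View pics/s1.png

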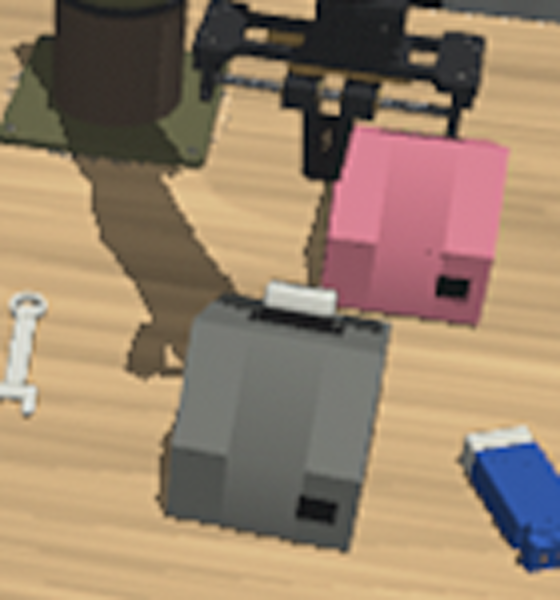

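The wrist view shows the cap at (330,185) in the grey bay, with the closed fingers at (323,250). The pack is centred slightly right of the fingers. I'll refine using wrist depth.

```bash
cat >> h.py <<'E'
def wpts(p):
    d=p["range_z"].astype(float); v,u=np.mgrid[0:400,0:640]
    dx=(u-p["cx"])/p["fx"]; dy=(v-p["cy"])/p["fy"]; th=np.hypot(dx,dy)+1e-9
    t=np.tan(th)/th
    P=np.stack([dx*t*d,dy*t*d,d,np.ones_like(d)],-1); W=P@p["world_from_camera"].T; W[d<=0]=np.nan
    return W[...,:3]
def charger(W,b,c0=None):
    b=W[b[1]:b[3],b[0]:b[2]].reshape(-1,3); b=b[~np.isnan(b).any(1)]; b=b[b[:,2]>.03]
    rng=np.random.default_rng(0); best=None
    for i in range(3000):
        t=b[rng.choice(len(b),3,False)]; nn=np.cross(t[1]-t[0],t[2]-t[0]); l=np.linalg.norm(nn)
        if l<1e-6: continue
        nn/=l; nn*=np.sign(nn[2])
        if abs(nn[2]-.866)>.05: continue
        k=abs((b-t[0])@nn)<.002
        if best is None or k.sum()>best.sum(): best=k
    q=b[best]; c=q.mean(0); nn=np.linalg.svd(q-c)[2][2]; nn*=np.sign(nn[2])
    x=np.array([-nn[0],-nn[1],0]);x/=np.linalg.norm(x); y=np.cross([0,0,1],x); xs=np.cross(y,nn)
    print("yaw",np.degrees(np.arctan2(x[1],x[0])).round(2),"tilt",np.degrees(np.arccos(nn[2])).round(2),"d",(c@nn).round(4))
    e=lambda a:np.percentile(a,[.5,99.5]).round(4)
    print("face y",e(q@y),"xs",e(q@xs))
    h=(b-c)@nn; t=b[(h>.018)&(h<.08)]; print("pack h",np.percentile((t-c)@nn,[5,50,95]).round(4),"y",e(t@y),"xs",e(t@xs))
    hm=np.percentile((t-c)@nn,60); tt=t[abs((t-c)@nn-hm)<.0025]
    ctr=((e(tt@y).mean())*y+e(tt@xs).mean()*xs+((c@nn)+hm)*nn); print("pack_top est",ctr.round(4),"xs",e(tt@xs),"y",e(tt@y))
    my=(e(q@y).mean());mx=(e(q@xs)[0]+.098+e(q@xs)[1]-.066)/2
    print("mouth est",(my*y+mx*xs+(c@nn)*nn).round(4))
E
python3 - <<'E'
from h import *
p=snapshot("wrist"); np.savez("w.npz",**{k:p[k] for k in("img","range_z","fx","fy","cx","cy","world_from_camera")})
W=wpts(p); charger(W,(235,50,430,240))
E
```

```text
yaw -3.77 tilt 29.96 d -0.1219
face y [0.1767 0.3114] xs [0.3472 0.5114]
pack h [0.02   0.0273 0.0285] y [0.2185 0.2698] xs [0.4285 0.4584]
pack_top est [0.4461 0.2153 0.1395] xs [0.4284 0.4577] y [0.2192 0.269 ]
mouth est [0.4617 0.2142 0.1168]
```

Request:
carry_out([
  [-0.005,-0.003,-0.03],
  [-0.01,-0.006,-0.06],
  [-0.01,-0.006,-0.06],
  [-0.01,-0.006,-0.06],
], roll=[0,0,0,0])

```text
clock: 3.53
tool_pos: [0.4331, 0.2057, 0.1727]
eef_rot: [0.999, -0.032, -0.001, 0.002]
contact_force: [0.1, 0.4, 0.1]
opening: 0.001
```

```bash
python3 - <<'E'
from h import *
s=status.get_state(); print(s["clock"],s["tool_pos"],s["contact_force"])
p=snapshot("wrist"); save(p,"w2.png",(220,120,440,300),3)
E
```

```text
3.5333 [0.43305986 0.20570108 0.17267263] [0.11882864 0.35483574 0.11597474]
```

View pics/w2.png

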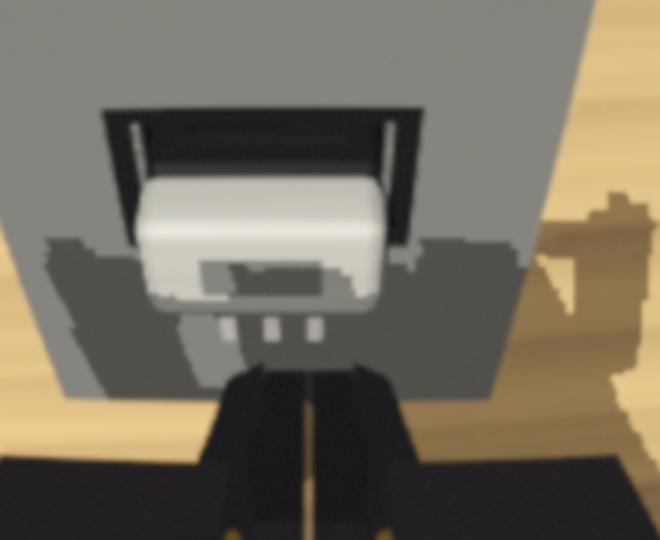

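The cap is left of the fingers in this view because the tool stands 10 mm low in y. I'll correct that and approach along the bay axis.

Request:
carry_out([
  [0.0,0.01,0.0],
  [0.004,0.01,-0.01],
  [0.004,0.01,-0.01],
  [0.004,0.01,-0.01],
], roll=[0,0,0,0])

```text
clock: 3.92
tool_pos: [0.4387, 0.217, 0.1638]
eef_rot: [0.999, -0.032, 0.001, 0.001]
contact_force: [-0.0, 0.1, -0.2]
opening: 0.01
```

Request:
carry_out([
  [0.0015,0,-0.0025],
  [0.003,0,-0.005],
  [0.003,0,-0.005],
], roll=[0,0,0])

```text
clock: 4.17
tool_pos: [0.4419, 0.2169, 0.1585]
eef_rot: [0.999, -0.032, 0.001, 0.001]
contact_force: [-0.2, -0.1, 0.5]
opening: 0.002
```

Request:
carry_out([
  [0.001,0,-0.0017],
  [0.002,0,-0.0035],
  [0.002,0,-0.0035],
], roll=[0,0,0])

```text
clock: 4.42
tool_pos: [0.444, 0.2167, 0.1546]
eef_rot: [0.999, -0.032, 0.001, 0.001]
contact_force: [0.8, -0.5, 0.5]
opening: 0.007
```

```bash
python3 - <<'E'
from h import *
s=status.get_state(); print(s["clock"],s["tool_pos"],s["contact_force"])
p=snapshot("wrist"); save(p,"w3.png",(220,120,440,300),3)
W=wpts(p); charger(W,(235,50,430,240))
p=snapshot("scene"); save(p,"s3.png",(330,140,420,230),6)
E
```

```text
4.4167 [0.4440093  0.21672868 0.15461493] [ 0.75094479 -0.4653016   0.49501933]
yaw -3.76 tilt 29.83 d -0.1208
face y [0.1778 0.3067] xs [0.4022 0.5118]
pack h [0.019  0.0266 0.0282] y [0.2187 0.2694] xs [0.4416 0.4588]
pack_top est [0.4519 0.2148 0.1425] xs [0.4415 0.4582] y [0.2191 0.2688]
mouth est [0.4853 0.2109 0.1305]
```

View pics/w3.png

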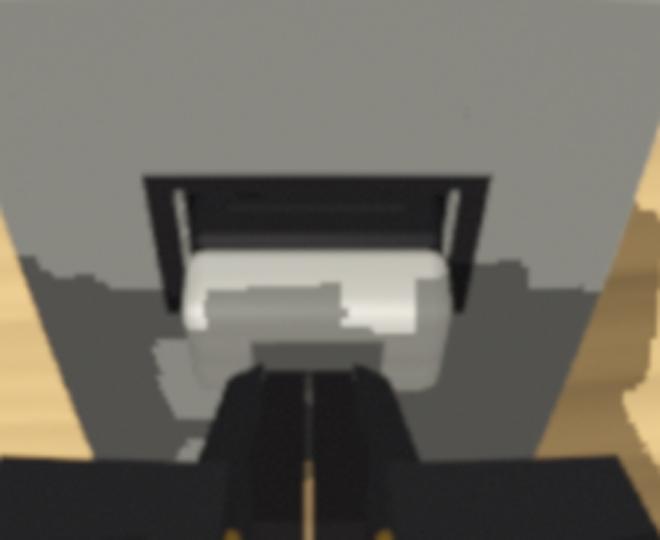

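View pics/s3.png

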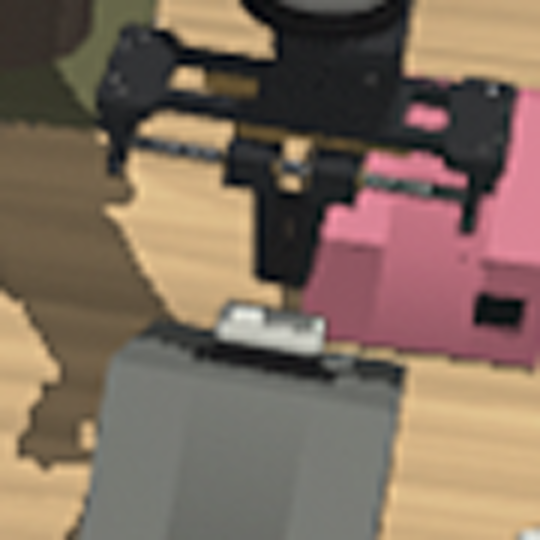

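Not in contact yet; a small gap is still visible. Continuing along the axis.

Request:
carry_out([
  [0.001,0,-0.0017],
  [0.002,0,-0.0035],
  [0.002,0,-0.0035],
], roll=[0,0,0])

```text
clock: 4.77
tool_pos: [0.446, 0.2167, 0.1511]
eef_rot: [0.999, -0.032, 0.001, 0.001]
contact_force: [0.1, -0.4, 0.3]
opening: 0.003
```

Request:
carry_out([
  [0.001,0,-0.0017],
  [0.002,0,-0.0035],
  [0.002,0,-0.0035],
], roll=[0,0,0])

```text
clock: 5.02
tool_pos: [0.4481, 0.2166, 0.1472]
eef_rot: [0.999, -0.032, 0.001, 0.001]
contact_force: [-0.4, 0.5, -0.2]
opening: 0.006
```

```bash
python3 - <<'E'
from h import *
s=status.get_state(); print(s["clock"],s["tool_pos"],s["contact_force"])
p=snapshot("wrist"); save(p,"w4.png",(220,120,440,300),3)
W=wpts(p); print(p["world_from_camera"].round(3).tolist())
for v in range(190,270,5): print(v,W[v,322].round(3),W[v,330].round(3),W[v,312].round(3),W[v,300].round(3))
p=snapshot("top"); save(p,"t4.png",(220,160,320,260),5)
p=snapshot("scene"); save(p,"s4.png",(330,140,420,230),6)
E
```

```text
5.0167 [0.44811709 0.21661889 0.14722049] [-0.37186863  0.52748488 -0.1828463 ]
[[-0.065, -0.947, -0.314, 0.53], [-0.998, 0.062, 0.018, 0.212], [0.003, 0.314, -0.949, 0.298], [0.0, 0.0, 0.0, 1.0]]
190 [0.479 0.215 0.127] [0.478 0.211 0.127] [0.479 0.221 0.128] [0.48  0.228 0.128]
195 [0.473 0.216 0.12 ] [0.473 0.211 0.121] [0.474 0.222 0.12 ] [0.474 0.229 0.121]
200 [0.472 0.216 0.124] [0.471 0.211 0.124] [0.472 0.222 0.124] [0.472 0.229 0.124]
205 [0.47  0.216 0.128] [0.47  0.211 0.128] [0.47  0.222 0.128] [0.471 0.229 0.128]
210 [0.467 0.216 0.13 ] [0.467 0.211 0.131] [0.468 0.222 0.13 ] [0.468 0.229 0.13 ]
215 [0.466 0.216 0.135] [0.466 0.211 0.134] [0.466 0.222 0.133] [0.467 0.229 0.134]
220 [0.464 0.216 0.138] [0.463 0.212 0.136] [0.464 0.222 0.137] [0.465 0.228 0.137]
225 [0.462 0.216 0.14 ] [0.462 0.212 0.14 ] [0.463 0.222 0.142] [0.463 0.228 0.141]
230 [0.461 0.216 0.144] [0.46  0.212 0.143] [0.461 0.222 0.143] [0.461 0.228 0.143]
235 [0.459 0.217 0.145] [0.458 0.212 0.145] [0.459 0.222 0.145] [0.459 0.229 0.145]
240 [0.455 0.217 0.145] [0.455 0.212 0.145] [0.456 0.222 0.146] [0.456 0.229 0.145]
245 [0.457 0.217 0.153] [0.456 0.212 0.154] [0.457 0.222 0.153] [nan nan nan]
250 [0.457 0.217 0.16 ] [0.457 0.213 0.16 ] [0.457 0.222 0.16 ] [0.46  0.227 0.164]
255 [0.457 0.217 0.165] [0.456 0.213 0.164] [0.457 0.222 0.165] [0.459 0.227 0.168]
260 [0.456 0.217 0.169] [0.457 0.213 0.17 ] [0.458 0.221 0.171] [0.458 0.227 0.171]
265 [0.455 0.217 0.171] [0.457 0.213 0.175] [nan nan nan] [0.459 0.226 0.177]
```

View pics/w4.png

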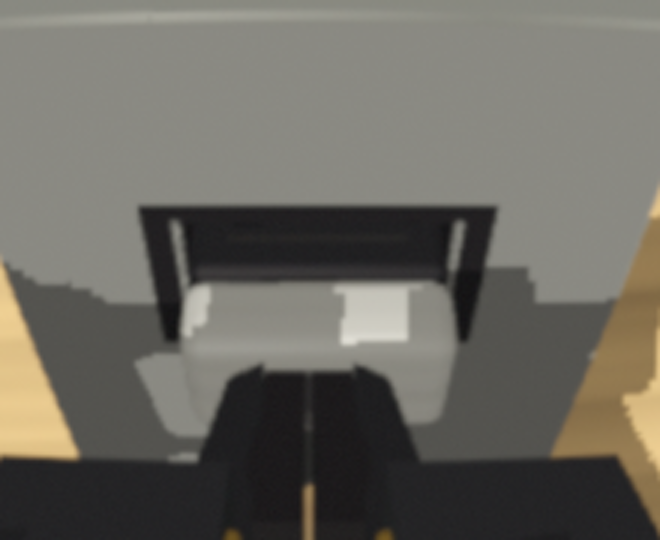

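View pics/s4.png

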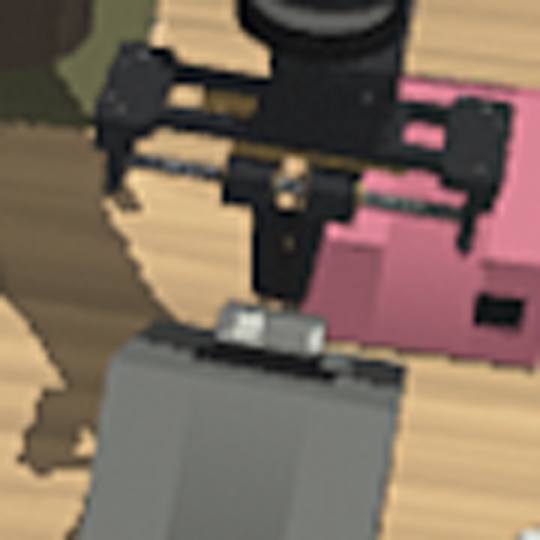

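```bash
python3 - <<'E'
from h import *
p=snapshot("scene");W=pts(p)
for v in range(176,198): print(v,[W[v,u].round(3).tolist() for u in (373,376,379,382)], p["img"][v,376])
R=p["world_from_camera"]
for z in (.128,.15):
    c=np.linalg.inv(R)@[.457,.2166,z,1]; print(z,c[0]/c[2]*p["fx"]+p["cx"],c[1]/c[2]*p["fy"]+p["cy"])
E
```

```text
176 [[0.461, 0.205, 0.202], [0.448, 0.213, 0.194], [0.448, 0.221, 0.195], [0.486, 0.229, 0.223]] [27 27 28]
177 [[0.456, 0.205, 0.195], [0.451, 0.213, 0.193], [0.455, 0.222, 0.197], [0.46, 0.23, 0.202]] [27 29 29]
178 [[0.457, 0.205, 0.192], [0.459, 0.214, 0.195], [0.457, 0.222, 0.195], [0.462, 0.23, 0.2]] [28 27 29]
179 [[0.461, 0.206, 0.192], [0.454, 0.214, 0.188], [0.46, 0.222, 0.194], [0.462, 0.231, 0.196]] [30 28 30]
180 [[0.459, 0.206, 0.187], [0.461, 0.214, 0.189], [0.458, 0.223, 0.189], [0.463, 0.231, 0.194]] [27 26 27]
181 [[0.461, 0.206, 0.185], [0.459, 0.215, 0.185], [0.458, 0.223, 0.185], [0.456, 0.232, 0.186]] [26 25 25]
182 [[0.457, 0.207, 0.178], [0.457, 0.215, 0.18], [0.457, 0.224, 0.181], [0.458, 0.232, 0.183]] [27 28 28]
183 [[0.463, 0.207, 0.179], [0.459, 0.216, 0.178], [0.459, 0.224, 0.179], [0.46, 0.232, 0.181]] [29 30 30]
184 [[0.458, 0.207, 0.172], [0.455, 0.216, 0.171], [0.454, 0.224, 0.172], [0.459, 0.233, 0.177]] [29 28 29]
185 [[0.459, 0.208, 0.169], [0.459, 0.216, 0.17], [0.457, 0.225, 0.171], [0.462, 0.233, 0.176]] [29 28 28]
186 [[0.461, 0.208, 0.167], [
[... 656 characters left out ...]
19, 0.138], [0.448, 0.228, 0.138], [0.291, 0.238, 0.02]] [ 98 100  98]
193 [[0.458, 0.211, 0.14], [0.462, 0.219, 0.145], [0.459, 0.228, 0.144], [0.452, 0.237, 0.139]] [131 132 126]
194 [[0.462, 0.211, 0.139], [0.464, 0.22, 0.142], [0.463, 0.228, 0.143], [0.46, 0.237, 0.142]] [131 131 126]
195 [[0.463, 0.212, 0.136], [0.464, 0.22, 0.139], [0.467, 0.229, 0.142], [0.462, 0.237, 0.14]] [126 126 121]
196 [[0.47, 0.212, 0.138], [0.468, 0.221, 0.138], [0.467, 0.229, 0.138], [0.463, 0.238, 0.137]] [127 128 123]
197 [[0.464, 0.212, 0.13], [0.47, 0.221, 0.136], [0.464, 0.23, 0.133], [0.464, 0.238, 0.134]] [120 120 115]
0.128 374.6214883300358 196.18464644981012
0.15 375.416838771895 190.27590743837865
```

Both cameras put the closed fingertips at z≈0.150 while the reported TCP is at 0.147. So the tips sit about 3 mm above the reported TCP, not 19 mm below it. I'll work from the images. First I'll recentre the tip edge on the cap centre.

Request:
carry_out([
  [-0.008,-0.001,0.0],
  [-0.008,-0.001,-0.005],
  [-0.008,-0.001,-0.007],
  [-0.008,-0.001,-0.007],
], roll=[0,0,0,0])

```text
clock: 5.55
tool_pos: [0.4394, 0.2156, 0.14]
eef_rot: [0.999, -0.032, 0.0, 0.001]
contact_force: [0.0, 0.2, -0.1]
opening: 0.003
```

Request:
carry_out([
  [0.001,0,-0.0017],
  [0.002,0,-0.0035],
  [0.002,0,-0.0035],
], roll=[0,0,0])

```text
clock: 5.8
tool_pos: [0.4414, 0.2156, 0.1365]
eef_rot: [0.999, -0.032, 0.0, 0.001]
contact_force: [-2.3, -1.3, 4.5]
opening: 0.005
```

Contact at about 5 N along the bay axis. Pressing on.

Request:
carry_out([
  [0.001,0,-0.0017],
  [0.002,0,-0.0035],
  [0.002,0,-0.0035],
], roll=[0,0,0])

```text
clock: 6.05
tool_pos: [0.4432, 0.2156, 0.1334]
eef_rot: [0.999, -0.032, -0.0, 0.001]
contact_force: [-2.8, -1.0, 7.1]
opening: 0.007
```

Request:
carry_out([
  [0.001,0,-0.0014],
  [0.0015,0,-0.0026],
  [0.0015,0,-0.0026],
], roll=[0,0,0])

```text
clock: 6.3
tool_pos: [0.4444, 0.2155, 0.1312]
eef_rot: [0.999, -0.032, -0.0, 0.001]
contact_force: [-2.4, -0.5, 8.8]
opening: 0.009
```

Request:
carry_out([
  [0.001,0,-0.0014],
  [0.0015,0,-0.0026],
  [0.0015,0,-0.0026],
], roll=[0,0,0])

```text
clock: 6.55
tool_pos: [0.4453, 0.2155, 0.1296]
eef_rot: [0.999, -0.032, -0.001, 0.001]
contact_force: [-3.8, -0.3, 15.2]
opening: 0.004
```

At the bottom stop (15 N). Backing off along the axis.

Request:
carry_out([
  [-0.008,0.0005,0.014],
  [-0.025,0.001,0.043],
  [-0.04,0.002,0.07],
  [-0.04,0.002,0.085],
  [-0.04,0.002,0.085],
  [-0.04,0.002,0.085],
], roll=[0,0,0,0,0,0])

```text
clock: 7.05
tool_pos: [0.4061, 0.2178, 0.215]
eef_rot: [0.999, -0.032, 0.0, 0.001]
contact_force: [1.1, -1.2, -0.5]
opening: 0.004
```

Request:
carry_out([
  [0,0,0],
  [0,0,0],
  [0,0,0],
  [0,0,0],
], roll=[0,0,0,0], gripper=0.8, grip_force=20)

```text
clock: 7.38
tool_pos: [0.4059, 0.2175, 0.2142]
eef_rot: [0.999, -0.032, -0.0, 0.001]
contact_force: [-0.4, -0.2, -0.3]
opening: 0.284
```

```bash
python3 - <<'E'
from h import *
s=status.get_state(); print(s["clock"],s["tool_pos"],s["contact_force"],s["opening"])
p=snapshot("wrist"); save(p,"w5.png")
W=wpts(p); np.save("w5.npy",W); charger(W,(200,30,440,230))
p=snapshot("scene"); save(p,"s5.png",(310,120,440,230),6); np.save("s5.npy",pts(p))
E
```

```text
7.3833 [0.40590293 0.21754637 0.21423438] [-0.35486221 -0.18910017 -0.28746392] 0.2836722417483946
yaw -3.8 tilt 29.98 d -0.122
face y [0.177  0.3116] xs [0.3464 0.511 ]
pack h [0.0222 0.0508 0.0541] y [0.2186 0.2696] xs [0.4297 0.4583]
pack_top est [0.4341 0.2159 0.1616] xs [0.4294 0.4577] y [0.2188 0.2695]
mouth est [0.4614 0.2142 0.1166]
```

View pics/w5.png

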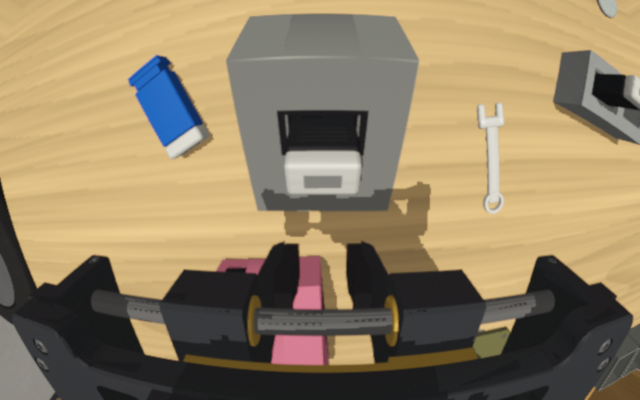

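View pics/s5.png

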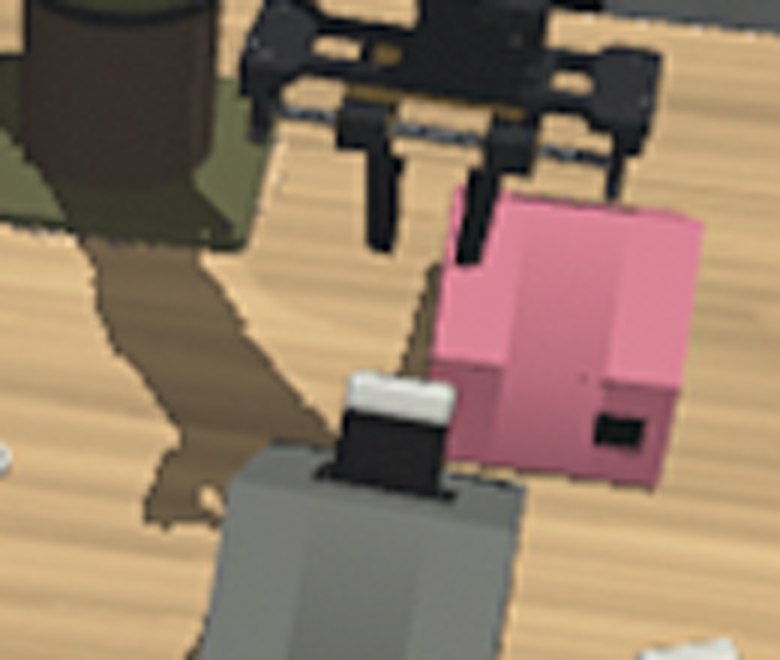

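The pack has sprung up; its top is at (0.434, 0.216, 0.162), 54 mm out of the bay. I'll verify where the open fingertips are.

```bash
python3 - <<'E'
from h import *
W=np.load("w5.npy")
for u in (285,290,355,362):
    print(u,[(v,W[v,u].round(3).tolist()) for v in range(238,262,3)])
W=np.load("s5.npy")
for u in (310+380//6,310+470//6):
    print(u,[(v,W[v,u].round(3).tolist()) for v in range(150,168,2)])
print(status.get_state()["opening"])
E
```

```text
285 [(238, [0.316, 0.272, 0.001]), (241, [0.311, 0.273, 0.001]), (244, [0.416, 0.237, 0.22]), (247, [0.415, 0.237, 0.222]), (250, [0.416, 0.236, 0.227]), (253, [0.415, 0.236, 0.229]), (256, [0.416, 0.236, 0.233]), (259, [0.415, 0.235, 0.235])]
290 [(238, [0.316, 0.266, 0.001]), (241, [0.311, 0.266, 0.001]), (244, [0.416, 0.234, 0.22]), (247, [0.416, 0.234, 0.223]), (250, [0.416, 0.234, 0.227]), (253, [0.416, 0.233, 0.231]), (256, [0.416, 0.233, 0.233]), (259, [0.416, 0.233, 0.236])]
355 [(238, [0.309, 0.181, 0.0]), (241, [0.306, 0.181, 0.002]), (244, [0.414, 0.2, 0.221]), (247, [0.414, 0.201, 0.224]), (250, [0.414, 0.201, 0.227]), (253, [0.413, 0.201, 0.229]), (256, [0.414, 0.202, 0.234]), (259, [0.413, 0.202, 0.235])]
362 [(238, [0.309, 0.172, 0.002]), (241, [0.415, 0.196, 0.22]), (244, [0.415, 0.197, 0.223]), (247, [0.414, 0.197, 0.225]), (250, [0.413, 0.197, 0.227]), (253, [0.413, 0.198, 0.23]), (256, [0.413, 0.198, 0.233]), (259, [0.413, 0.198, 0.236])]
373 [(150, [0.415, 0.194, 0.259]), (152, [0.417, 0.195, 0.253]), (154, [0.417, 0.196, 0.247]), (156, [0.413, 0.196, 0.237]), (158, [0.416, 0.197, 0.233]), (160, [0.412, 0.198, 0.223]), (162, [0.415, 0.199, 0.219]), (164, [0.093, 0.191, -0.003]), (166, [0.107, 0.192, -0.002])]
388 [(150, [0.415, 0.236, 0.265]), (152, [0.416, 0.237, 0.259]), (154, [0.42, 0.238, 0.255]), (156, [0.42, 0.238, 0.248]), (158, [0.42, 0.239, 0.242]), (160, [0.419, 0.24, 0.234]), (162, [0.418, 0.241, 0.227]), (164, [0.418, 0.242, 0.22]), (166, [0.262, 0.245, 0.11])]
0.36973871961909816
```

Request:
carry_out([
  [0.02,-0.001,0.0],
  [0.04,-0.002,0.0],
  [0.04,-0.002,-0.02],
  [0.04,-0.002,-0.04],
  [0.04,-0.002,-0.04],
], roll=[0,0,0,0,0])

```text
clock: 7.9
tool_pos: [0.4443, 0.2146, 0.1717]
eef_rot: [0.999, -0.032, -0.003, 0.003]
contact_force: [0.3, 0.0, -0.6]
opening: 0.752
```

```bash
python3 - <<'E'
from h import *
s=status.get_state(); print(s["clock"],s["tool_pos"],s["contact_force"],s["opening"])
p=snapshot("wrist"); save(p,"w6.png")
E
```

```text
7.9 [0.44433006 0.21459507 0.17174747] [ 0.32869146  0.02418328 -0.58426573] 0.7517721109317389
```

View pics/w6.png

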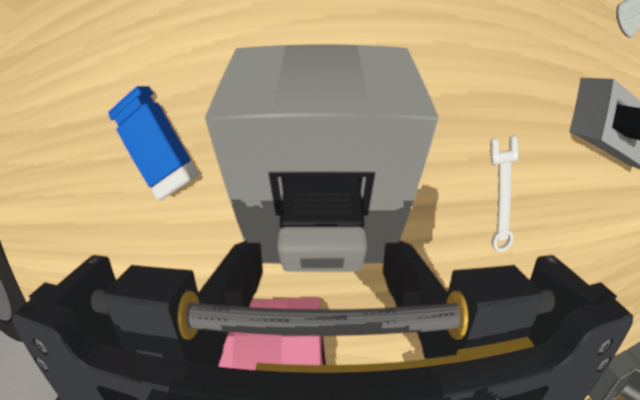

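The pack (278–367, row 250) is centred between the open fingers (262 and 384). Descending.

Request:
carry_out([
  [0.001,0.001,-0.02],
  [0.002,0.001,-0.04],
  [0.002,0.001,-0.05],
  [0.002,0.001,-0.05],
  [0.002,0.001,-0.05],
], roll=[0,0,0,0,0])

```text
clock: 8.37
tool_pos: [0.4468, 0.216, 0.1236]
eef_rot: [0.999, -0.032, -0.002, 0.002]
contact_force: [-0.1, -1.1, 0.2]
opening: 0.802
```

Request:
carry_out([
  [0,0,0],
  [0,0,0],
  [0,0,0],
  [0,0,0],
  [0,0,0],
  [0,0,0],
], roll=[0,0,0,0,0,0], gripper=0.4, grip_force=20)

```text
clock: 8.87
tool_pos: [0.4471, 0.2157, 0.1245]
eef_rot: [0.999, -0.032, -0.002, 0.002]
contact_force: [-0.2, -1.3, 6.3]
opening: 0.586
```

```bash
python3 - <<'E'
from h import *
s=status.get_state(); print(s["clock"],s["tool_pos"],s["contact_force"],s["opening"])
p=snapshot("wrist"); save(p,"w7.png",(160,120,500,320),2)
p=snapshot("scene"); save(p,"s7.png",(310,120,440,230),6)
E
```

```text
8.8667 [0.44709079 0.21574738 0.12449906] [-0.16592664 -1.30451304  6.26177603] 0.5860943265181359
```

View pics/w7.png

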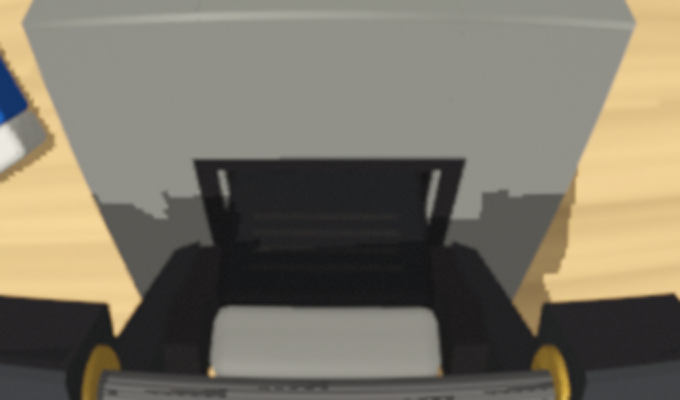

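View pics/s7.png

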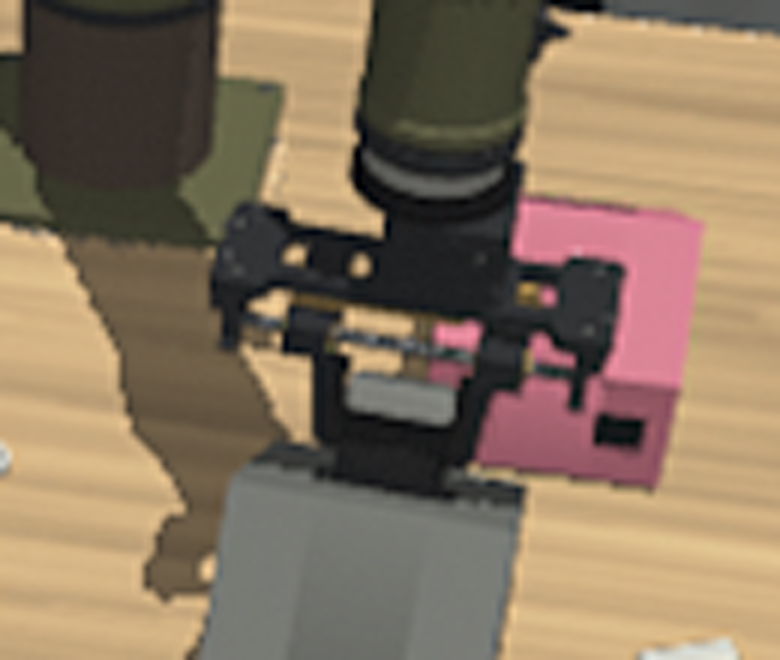

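The pack is gripped: opening 0.586 ≈ 52 mm, with the cap between the fingers in both views. Drawing it out along the bay axis.

Request:
carry_out([
  [-0.0025,0.0002,0.0043],
  [-0.0075,0.0005,0.013],
  [-0.0125,0.0008,0.0216],
  [-0.0175,0.0011,0.0303],
  [-0.0225,0.0014,0.039],
  [-0.0275,0.0017,0.0476],
  [-0.0325,0.002,0.0563],
  [-0.0325,0.002,0.0563],
], roll=[0,0,0,0,0,0,0,0])

```text
clock: 9.63
tool_pos: [0.4136, 0.2182, 0.1825]
eef_rot: [0.999, -0.032, -0.001, 0.002]
contact_force: [-1.2, 0.5, -2.9]
opening: 0.587
```

```bash
python3 - <<'E'
from h import *
s=status.get_state(); print(s["clock"],s["tool_pos"],s["contact_force"],s["moment"],s["opening"])
p=snapshot("scene"); save(p,"s8.png",(310,120,440,230),6)
p=snapshot("wrist"); save(p,"w8.png",(160,60,500,360),2)
E
```

```text
9.6333 [0.41359451 0.21819568 0.18246314] [-1.22722558  0.49978537 -2.87789229] [ 0.07592787  0.07667594 -0.04185602] 0.5873102865975498
```

View pics/s8.png

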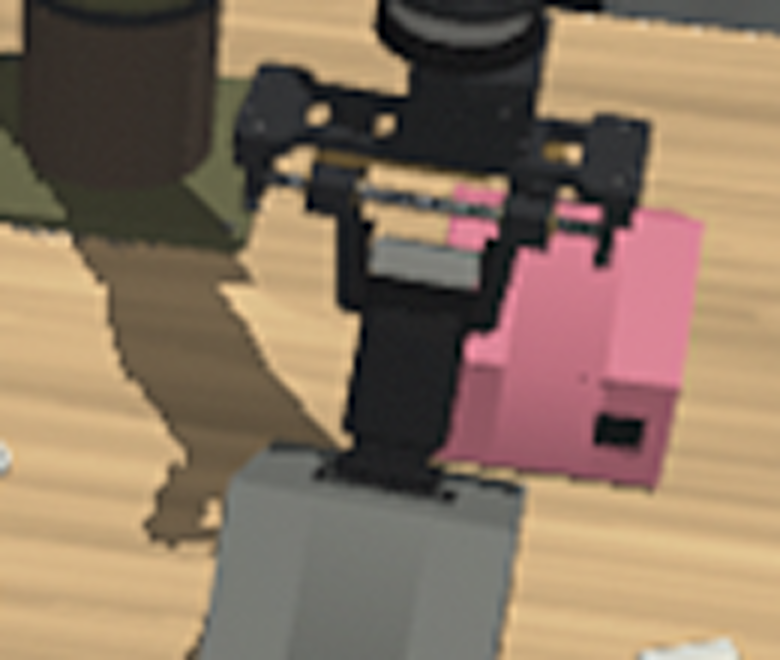

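View pics/w8.png

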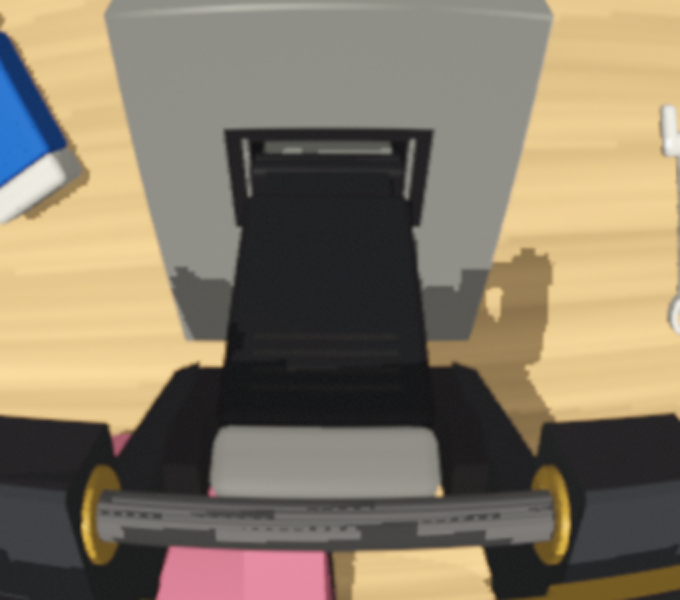

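The pack is drawn about 67 mm and its weight is now on the tool (−2.9 N). The foot is at the mouth. Continuing along the axis until clear.

Request:
carry_out([
  [-0.005,0.0003,0.0087],
  [-0.01,0.0006,0.0173],
  [-0.015,0.001,0.026],
  [-0.02,0.0013,0.0346],
  [-0.02,0.0013,0.0346],
], roll=[0,0,0,0,0])

```text
clock: 10.15
tool_pos: [0.3938, 0.2198, 0.2175]
eef_rot: [0.999, -0.032, -0.001, 0.001]
contact_force: [-0.7, 0.6, -3.3]
opening: 0.587
```

```bash
python3 - <<'E'
from h import *
s=status.get_state(); print(s["clock"],s["tool_pos"],s["contact_force"],s["opening"])
p=snapshot("scene"); save(p,"s9.png",(310,100,440,210),6)
E
```

```text
10.15 [0.39375965 0.21977731 0.21750306] [-0.66946169  0.60807354 -3.25838015] 0.5867160474331816
```

View pics/s9.png

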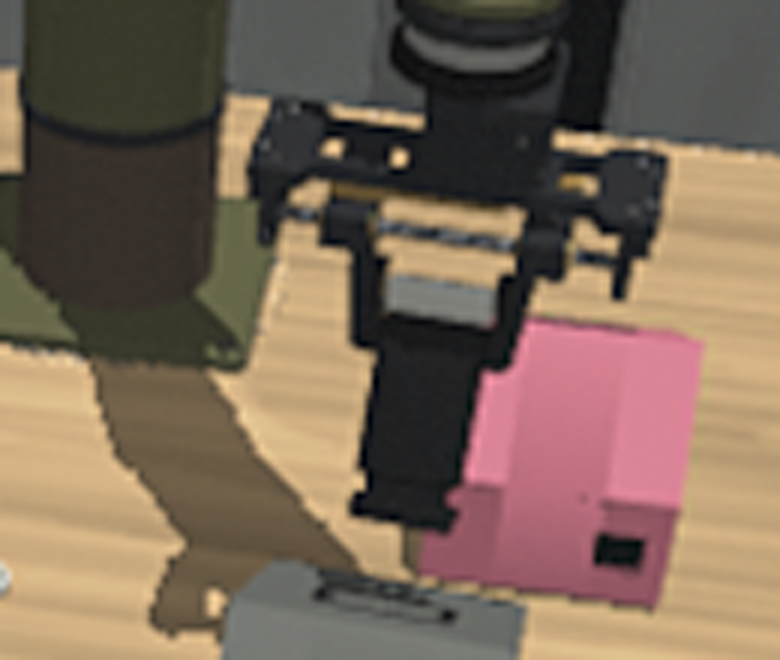

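The pack is fully out, held at its 30° tilt. The moves can only turn about the vertical, so I'll stand it up by pushing its foot against the rack's fixed near wall, letting it pivot in the grip. Carrying it over and turning to the rack's yaw.

Request:
carry_out([
  [0.0,0.0,0.03],
  [0.0,-0.03,0.05],
  [0.02,-0.07,0.05],
  [0.04,-0.11,0.05],
  [0.06,-0.15,0.05],
  [0.06,-0.19,0.05],
  [0.06,-0.23,0.05],
  [0.06,-0.23,0.05],
], roll=[0,0,-0.05,-0.1,-0.15,-0.2,-0.213,-0.213])

```text
clock: 10.87
tool_pos: [0.4537, -0.0197, 0.2668]
eef_rot: [0.989, -0.145, -0.001, 0.004]
contact_force: [-1.5, -0.2, -2.2]
opening: 0.588
```

Request:
carry_out([
  [-0.01,-0.04,0.0],
  [-0.03,-0.08,0.0],
  [-0.05,-0.12,0.0],
  [-0.07,-0.16,0.0],
  [-0.075,-0.2,0.0],
  [-0.075,-0.2,0.0],
  [-0.075,-0.2,0.0],
], roll=[0,0,0,0,0,0,0])

```text
clock: 11.45
tool_pos: [0.3768, -0.2245, 0.2668]
eef_rot: [0.989, -0.149, -0.001, 0.005]
contact_force: [0.5, 0.7, -2.5]
opening: 0.589
```

```bash
cat >> h.py <<'E'
def rack(W,box=None):
    m=(abs(W[...,2]-.062)<.004)&(W[...,0]>.4)&(W[...,0]<.64)&(W[...,1]<-.05)&(W[...,1]>-.36)
    r=W[m][:,:2]; print("rack",len(r),cv2.minAreaRect((r*1000).astype(np.float32)),"z",np.median(W[m][:,2]).round(4))
    m=(abs(W[...,2]-.130)<.005)&(W[...,0]>.46)&(W[...,0]<.6)&(W[...,1]<-.12)&(W[...,1]>-.23)
    r=W[m][:,:2]
    if len(r)>5: print("spare",len(r),cv2.minAreaRect((r*1000).astype(np.float32)))
E
python3 - <<'E'
from h import *
s=status.get_state(); print(s["clock"],s["tool_pos"],s["eef_rot"],s["contact_force"],s["opening"])
p=snapshot("wrist"); save(p,"w10.png"); rack(wpts(p))
p=snapshot("scene"); save(p,"s10.png",(150,90,310,250),4)
E
```

```text
11.45 [ 0.37677529 -0.22445976  0.2667947 ] [ 9.88809540e-01 -1.49087633e-01 -7.88278815e-04  5.28669241e-03] [ 0.46555675  0.70404905 -2.5266802 ] 0.5892463967334202
rack 6408 ((503.95892333984375, -208.9600372314453), (176.78321838378906, 79.03960418701172), 73.98542785644531) z 0.0626
spare 1562 ((515.1346435546875, -169.069580078125), (51.93733596801758, 30.60723876953125), 74.63116455078125)
```

View pics/w10.png

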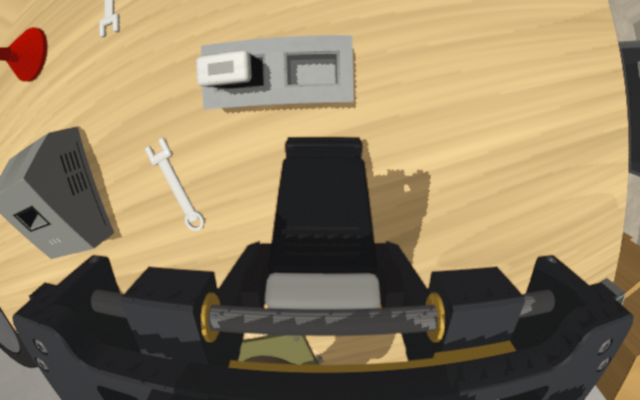

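View pics/s10.png

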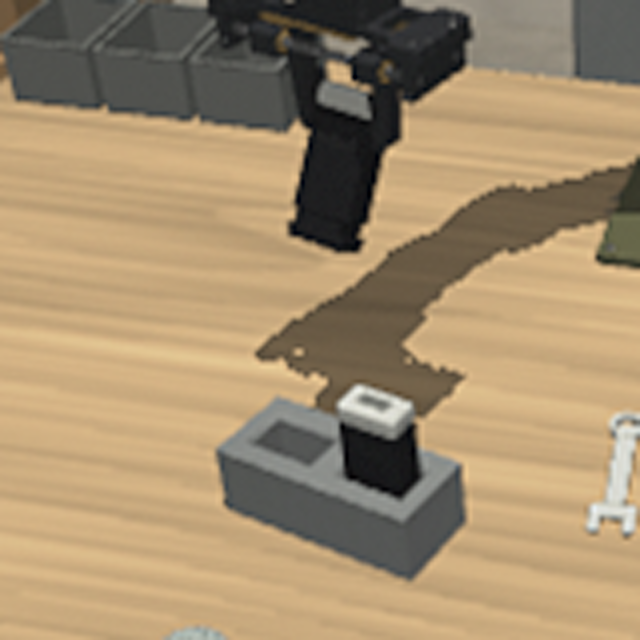

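The wrist view shows the pack held squarely, foot ahead at (323,150), with the rack beyond it and the empty pocket at (312,68). I'll measure the pack's tilt in hand.

```bash
cat >> h.py <<'E'
def held(W,box):
    q=W[box[1]:box[3],box[0]:box[2]].reshape(-1,3); q=q[~np.isnan(q).any(1)]
    c=np.median(q,0); 
    for _ in range(4):
        k=np.ones(len(q),bool) if _==0 else abs((q-c)@n)<.003
        c=q[k].mean(0); n=np.linalg.svd(q[k]-c)[2][2]
    n*=np.sign(n[2]) if abs(n[2])>.02 else np.sign(n[0])
    print("face normal",n.round(3),"pts",k.sum(),len(q),"tilt of pack axis from vertical",np.degrees(np.arcsin(n[2])).round(2),"yaw",np.degrees(np.arctan2(n[1],n[0])).round(2),"ctr",c.round(4))
    return n,c
E
python3 - <<'E'
from h import *
p=snapshot("wrist"); W=wpts(p); held(W,(290,165,358,225))
for v in (136,139,142,146,150,156): print(v,W[v,295].round(4),W[v,323].round(4),W[v,355].round(4))
for v in (262,270,275,285,295): print(v,W[v,323].round(4))
E
```

```text
face normal [ 0.83  -0.246  0.5  ] pts 4061 4061 tilt of pack axis from vertical 30.03 yaw -16.52 ctr [ 0.4079 -0.229   0.2549]
136 [ 0.4385 -0.2186  0.208 ] [ 0.433  -0.2367  0.2088] [ 0.3962 -0.273   0.0007]
139 [ 0.4368 -0.2183  0.211 ] [ 0.4313 -0.2362  0.2107] [ 0.4251 -0.2568  0.2103]
142 [ 0.4354 -0.2182  0.2156] [ 0.4299 -0.2357  0.2147] [ 0.4239 -0.256   0.2147]
146 [ 0.4333 -0.2178  0.2188] [ 0.4278 -0.2351  0.2181] [ 0.4219 -0.2551  0.2179]
150 [ 0.4311 -0.2173  0.2218] [ 0.4258 -0.2344  0.221 ] [ 0.4191 -0.2544  0.2167]
156 [ 0.4281 -0.2167  0.2259] [ 0.4229 -0.2335  0.2262] [ 0.4174 -0.2528  0.2269]
262 [ 0.3877 -0.2223  0.2926]
270 [ 0.3847 -0.2213  0.2946]
275 [ 0.3838 -0.221   0.2974]
285 [ 0.3816 -0.2203  0.3022]
295 [ 0.3794 -0.2196  0.3067]
```

Request:
carry_out([
  [0.002,0.008,-0.03],
  [0.002,0.008,-0.065],
  [0.002,0.008,-0.1],
  [0.002,0.008,-0.135],
  [0.002,0.008,-0.157],
  [0.002,0.008,-0.157],
  [0.002,0.008,-0.157],
], roll=[0.012,0.012,0.012,0.012,0.012,0.012,0.012])

```text
clock: 12.18
tool_pos: [0.381, -0.2089, 0.109]
eef_rot: [0.991, -0.137, -0.002, 0.003]
contact_force: [-1.4, -0.1, -1.8]
opening: 0.587
```

```bash
python3 - <<'E'
from h import *
s=status.get_state(); print(s["clock"],s["tool_pos"],s["eef_rot"],s["contact_force"],s["opening"])
p=snapshot("wrist"); save(p,"w11.png"); W=wpts(p); rack(W); held(W,(290,165,358,225))
for v in (130,133,136,139,142,146): print(v,W[v,323].round(4))
E
```

```text
12.1833 [ 0.38098228 -0.20889618  0.10902413] [ 0.99059733 -0.13676517 -0.00218778  0.00272479] [-1.44067322 -0.09060867 -1.8396598 ] 0.5870290659900932
rack 16789 ((486.30755615234375, -203.77340698242188), (177.1165771484375, 104.28053283691406), 73.78519439697266) z 0.0626
spare 5718 ((515.0584716796875, -169.1759796142578), (52.08906173706055, 30.36237907409668), 74.82390594482422)
face normal [ 0.835 -0.234  0.498] pts 4064 4064 tilt of pack axis from vertical 29.86 yaw -15.64 ctr [ 0.4106 -0.2176  0.0973]
130 [ 0.4347 -0.225   0.0021]
133 [ 0.4323 -0.2243  0.0019]
136 [ 0.4357 -0.2248  0.0504]
139 [ 0.434  -0.2243  0.0529]
142 [ 0.4328 -0.2239  0.058 ]
146 [ 0.4307 -0.2233  0.0614]
```

View pics/w11.png

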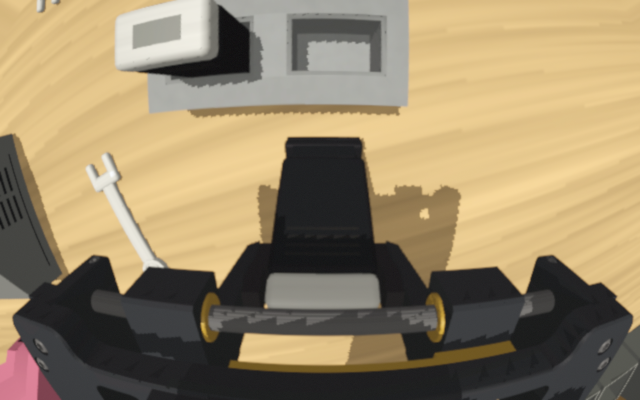

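Tilt is 29.9° and yaw −15.6° (rack −16°), with the foot edge at z=0.05 and about 22 mm short of the rack wall. Pushing towards the wall.

Request:
carry_out([
  [0.006,-0.008,0],
  [0.013,-0.011,0],
  [0.019,-0.013,0],
  [0.025,-0.015,0],
  [0.03,-0.0163,0],
  [0.0335,-0.0173,0],
  [0.0335,-0.0173,0],
], roll=[0,0,0,0,0,0,0])

```text
clock: 12.82
tool_pos: [0.4158, -0.2269, 0.1102]
eef_rot: [0.991, -0.137, -0.001, 0.003]
contact_force: [-2.4, 0.9, -0.1]
opening: 0.588
```

```bash
python3 - <<'E'
from h import *
s=status.get_state(); print(s["clock"],s["tool_pos"],s["eef_rot"],s["contact_force"],s["opening"])
p=snapshot("wrist"); save(p,"w12.png",(160,0,500,300),2); W=wpts(p); held(W,(290,170,358,225))
E
```

```text
12.8167 [ 0.41579185 -0.22685551  0.11017536] [ 9.90578906e-01 -1.36903780e-01 -6.19912947e-04  3.22510924e-03] [-2.38587928  0.94961348 -0.05935177] 0.5880539489702437
face normal [ 0.912 -0.255  0.321] pts 3691 3721 tilt of pack axis from vertical 18.69 yaw -15.63 ctr [ 0.4407 -0.2343  0.0877]
```

View pics/w12.png

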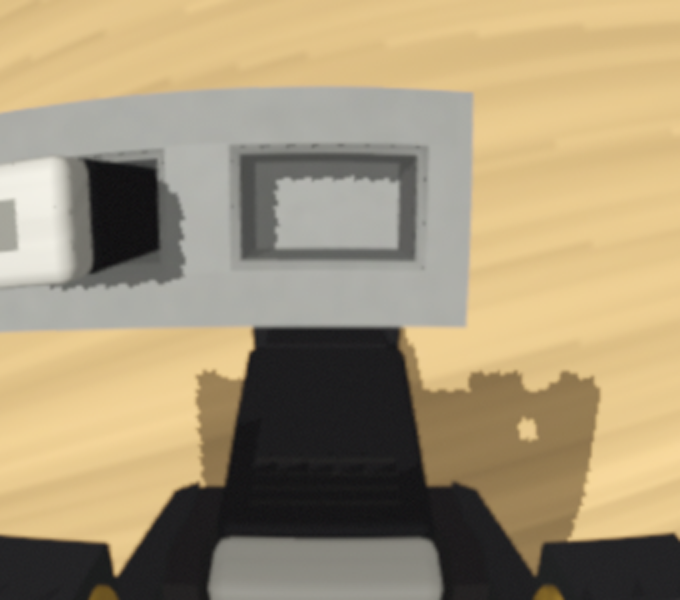

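The pivot works: tilt is down to 18.7° with only 2.5 N. Continuing.

Request:
carry_out([
  [0.006,-0.0017,0],
  [0.012,-0.0034,0],
  [0.018,-0.0051,0],
  [0.022,-0.0063,0],
  [0.025,-0.0071,0],
  [0.025,-0.0071,0],
], roll=[0,0,0,0,0,0])

```text
clock: 13.37
tool_pos: [0.4419, -0.2342, 0.11]
eef_rot: [0.991, -0.137, 0.0, 0.003]
contact_force: [-1.8, 0.6, -2.1]
opening: 0.589
```

```bash
python3 - <<'E'
from h import *
s=status.get_state(); print(s["clock"],s["tool_pos"],s["eef_rot"],s["contact_force"],s["opening"])
p=snapshot("wrist"); save(p,"w13.png",(160,0,500,300),2); W=wpts(p); held(W,(290,185,358,225))
p=snapshot("scene"); save(p,"s13.png",(150,100,310,250),4)
E
```

```text
13.3667 [ 0.44193469 -0.2342418   0.11003141] [ 9.90596525e-01 -1.36773038e-01  2.78400780e-04  3.40346214e-03] [-1.77536588  0.5534943  -2.08949581] 0.5885525777911775
face normal [ 0.95  -0.269  0.161] pts 1777 2709 tilt of pack axis from vertical 9.27 yaw -15.82 ctr [ 0.4551 -0.2386  0.0769]
```

View pics/w13.png

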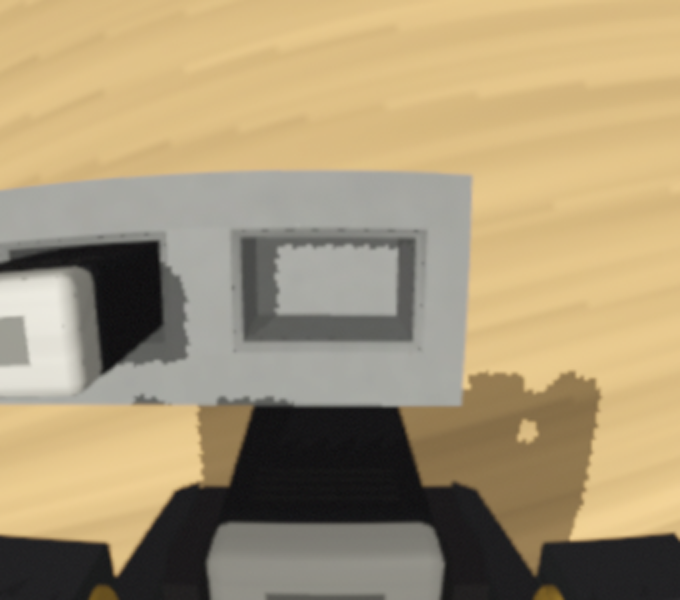

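View pics/s13.png

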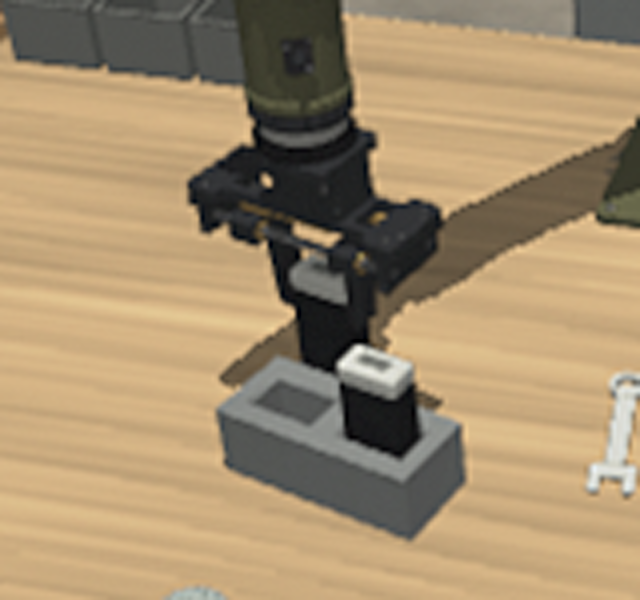

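```bash
python3 - <<'E'
from h import *
p=snapshot("wrist"); W=wpts(p); held(W,(296,208,355,224)); held(W,(296,208,355,236))
for v in range(200,250,4): print(v,W[v,323].round(4), (W[v,323]@[.9617,-.274,0]).round(4))
q=W[250:266,300:345].reshape(-1,3); q=q[~np.isnan(q).any(1)]; held(W,(280,266,370,285))
E
```

```text
face normal [ 0.962 -0.27   0.028] pts 942 942 tilt of pack axis from vertical 1.6 yaw -15.69 ctr [ 0.4533 -0.239   0.0839]
face normal [ 0.962 -0.271  0.029] pts 1647 1647 tilt of pack axis from vertical 1.65 yaw -15.71 ctr [ 0.4531 -0.2388  0.0925]
200 [ 0.4559 -0.2387  0.0616] 0.5039
204 [ 0.4543 -0.2382  0.065 ] 0.5022
208 [ 0.4542 -0.2381  0.0725] 0.5021
212 [ 0.4533 -0.2378  0.0773] 0.5011
216 [ 0.4541 -0.238   0.0863] 0.5019
220 [ 0.4533 -0.2377  0.0906] 0.5011
224 [ 0.4531 -0.2376  0.0963] 0.5009
228 [ 0.453  -0.2375  0.1017] 0.5007
232 [ 0.4532 -0.2375  0.1076] 0.5009
236 [ 0.4526 -0.2373  0.1114] 0.5003
240 [ 0.4529 -0.2373  0.1169] 0.5006
244 [ 0.4527 -0.2372  0.1211] 0.5004
248 [ 0.4533 -0.2373  0.1265] 0.5009
face normal [ 0.944 -0.264  0.199] pts 1704 1704 tilt of pack axis from vertical 11.47 yaw -15.62 ctr [ 0.4511 -0.2372  0.148 ]
```

Upright to within 1.6°, yaw −15.7°. Backing off 4 mm, lifting, then moving over the pocket.

Request:
carry_out([
  [-0.004,0.001,0],
  [-0.004,0.001,0.015],
  [-0.004,0.001,0.035],
  [-0.004,0.001,0.05],
  [0.01,-0.003,0.05],
  [0.03,-0.0086,0.05],
  [0.052,-0.0148,0.05],
  [0.052,-0.0148,0.05],
], roll=[0,0,0,0,0,0,0,0])

```text
clock: 14.18
tool_pos: [0.4997, -0.2503, 0.1609]
eef_rot: [0.991, -0.136, 0.005, 0.004]
contact_force: [0.6, 0.4, -2.8]
opening: 0.59
```

Request:
carry_out([
  [0,0,0],
  [0,0,0],
], roll=[0,0])

```text
clock: 14.35
tool_pos: [0.5003, -0.2504, 0.161]
eef_rot: [0.991, -0.136, 0.006, 0.004]
contact_force: [-0.4, 0.5, -3.2]
opening: 0.591
```

```bash
python3 - <<'E'
from h import *
s=status.get_state(); print(s["clock"],s["tool_pos"],s["eef_rot"],s["contact_force"],s["opening"])
p=snapshot("wrist"); save(p,"w14.png",(160,0,500,300),2); W=wpts(p); np.save("w14.npy",W); held(W,(300,210,350,236))
for v in range(160,240,5): print(v,W[v,323].round(4), (W[v,323]@[.9617,-.274,0]).round(4),(W[v,323]@[.274,.9617,0]).round(4))
p=snapshot("scene"); save(p,"s14.png",(170,100,300,240),4)
p=snapshot("top"); save(p,"t14.png",(360,140,480,260),5)
E
```

```text
14.35 [ 0.5003294  -0.25037735  0.16100325] [ 0.99069948 -0.13585342  0.00618763  0.00448297] [-0.42851453  0.50882475 -3.16946771] 0.5905773946631717
face normal [ 0.962 -0.27   0.042] pts 1294 1294 tilt of pack axis from vertical 2.42 yaw -15.67 ctr [ 0.512  -0.2547  0.1454]
160 [ 0.5301 -0.2598  0.0486] 0.581 -0.1046
165 [ 0.5285 -0.2593  0.0622] 0.5793 -0.1045
170 [ 0.5243 -0.2581  0.0615] 0.5749 -0.1045
175 [ 0.5207 -0.257   0.0638] 0.5712 -0.1045
180 [ 0.5163 -0.2558  0.0626] 0.5666 -0.1046
185 [ 0.5125 -0.2548  0.064 ] 0.5627 -0.1046
190 [ 0.4937 -0.25    0.0117] 0.5433 -0.1052
195 [ 0.5137 -0.2548  0.0966] 0.5639 -0.1043
200 [ 0.5138 -0.2547  0.1086] 0.5639 -0.1041
205 [ 0.5136 -0.2545  0.1187] 0.5637 -0.104
210 [ 0.5133 -0.2544  0.1276] 0.5633 -0.104
215 [ 0.5129 -0.2542  0.1354] 0.5629 -0.1039
220 [ 0.5131 -0.2541  0.1442] 0.5631 -0.1038
225 [ 0.5125 -0.2539  0.1504] 0.5625 -0.1037
230 [ 0.5116 -0.2536  0.1554] 0.5615 -0.1037
235 [ 0.5117 -0.2536  0.1623] 0.5616 -0.1036
```

View pics/w14.png

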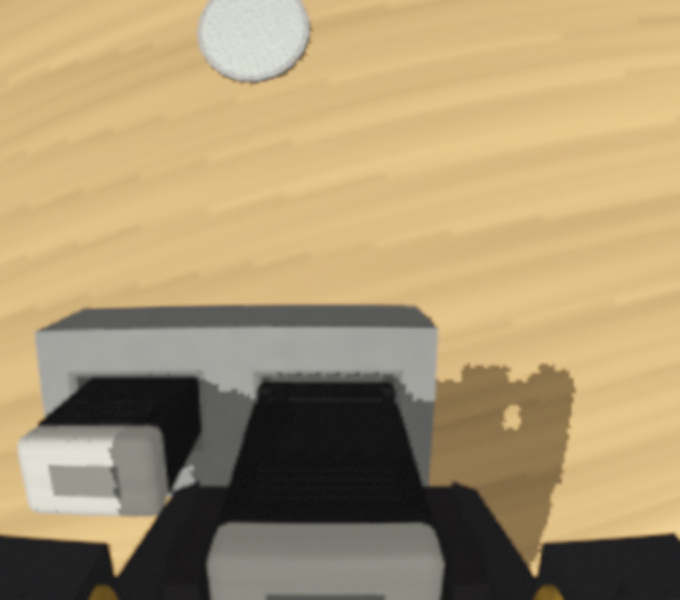

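View pics/s14.png

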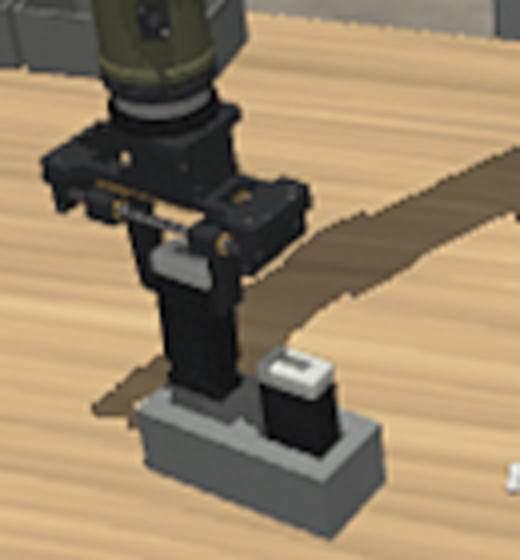

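The move overshot by about 6 mm in the rack's x; the pack's front face is at 0.564 where 0.557 is wanted. Correcting by −7.5 mm along the rack's x.

Request:
carry_out([
  [-0.004,0.001,0],
  [-0.007,0.002,0],
  [-0.007,0.002,0],
  [-0.007,0.002,0],
], roll=[0,0,0,0])

```text
clock: 14.83
tool_pos: [0.4912, -0.2481, 0.1609]
eef_rot: [0.991, -0.136, 0.005, 0.004]
contact_force: [0.6, 0.1, -2.8]
opening: 0.586
```

```bash
python3 - <<'E'
from h import *
s=status.get_state(); print(s["clock"],s["tool_pos"],s["eef_rot"],s["contact_force"],s["opening"])
p=snapshot("wrist"); save(p,"w15.png",(240,120,400,240),4); W=wpts(p); held(W,(300,210,350,236))
a=W@[.9617,-.274,0]; b=W@[.274,.9617,0]; z=W[...,2]
for v in range(170,215,3): print(v,W[v,323,2].round(4), a[v,323].round(4),b[v,323].round(4))
# pack foot lateral edges
m=(z>.078)&(z<.10)&(a>.54)&(a<.575)&(b<-.07)&(b>-.14); print("foot y_r",np.percentile(b[m],[1,99]),"x_r front",np.percentile(a[m],[50,95]),"z min",z[m].min())
# rack outer extents
m=(abs(z-.0625)<.003)&(a>.45)&(a<.62)&(b>-.2)&(b<.06); print("rack a",np.percentile(a[m],[.3,99.7]),"b",np.percentile(b[m],[.3,99.7]))
E
```

```text
14.8333 [ 0.49123259 -0.24807864  0.16091736] [ 0.99064752 -0.13630097  0.00464858  0.00423516] [ 0.59213393  0.09272643 -2.82591081] 0.5862882418549802
face normal [ 0.962 -0.269  0.04 ] pts 1294 1294 tilt of pack axis from vertical 2.29 yaw -15.65 ctr [ 0.5029 -0.2524  0.1452]
170 0.0627 0.5655 -0.1048
173 0.0628 0.563 -0.1048
176 0.0603 0.5598 -0.1049
179 0.012 0.5451 -0.1054
182 0.0108 0.5416 -0.1054
185 0.012 0.5388 -0.1054
188 0.0092 0.5349 -0.1055
191 0.0855 0.5542 -0.1047
194 0.0968 0.5552 -0.1045
197 0.1022 0.5546 -0.1045
200 0.1094 0.5547 -0.1044
203 0.1131 0.5537 -0.1044
206 0.1192 0.5537 -0.1043
209 0.1256 0.5539 -0.1043
212 0.1295 0.5533 -0.1042
foot y_r [-0.12985525 -0.0794055 ] x_r front [0.55461346 0.55540815] z min 0.08457055967258031
rack a [0.50340482 0.58098773] b [-0.15097836  0.02425612]
```

View pics/w15.png

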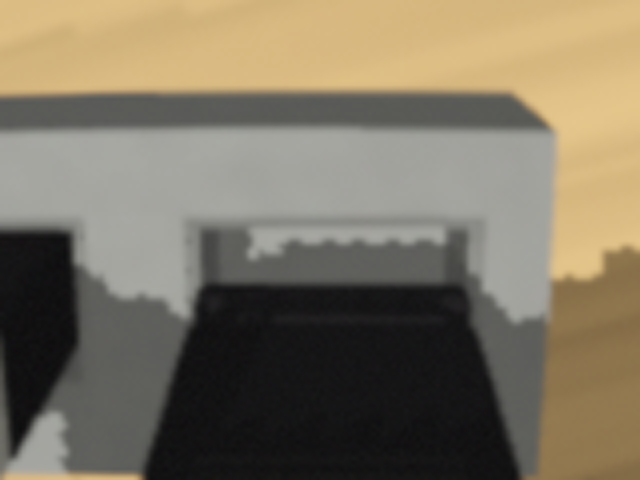

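The foot edge is centred across the pocket (pack y_r −0.1046, pocket −0.105) and within 1.5 mm in x. A small trim, then going down.

Request:
carry_out([
  [0.0015,-0.001,0],
  [0.0015,-0.001,-0.008],
  [0.0015,-0.001,-0.016],
  [0.0015,-0.001,-0.024],
  [0.0015,-0.001,-0.03],
  [0.0015,-0.001,-0.03],
], roll=[0,0,0,0,0,0])

```text
clock: 15.38
tool_pos: [0.4921, -0.2485, 0.1291]
eef_rot: [0.991, -0.136, 0.003, 0.004]
contact_force: [-0.2, 0.0, -3.1]
opening: 0.584
```

```bash
python3 - <<'E'
from h import *
s=status.get_state(); print(s["clock"],s["tool_pos"],s["eef_rot"],s["contact_force"],s["opening"])
p=snapshot("wrist"); save(p,"w16.png",(240,120,400,240),4); W=wpts(p); held(W,(300,210,350,236))
a=W@[.9617,-.274,0]
for v in range(180,215,3): print(v,W[v,323,2].round(4), a[v,323].round(4))
E
```

```text
15.3833 [ 0.4920663  -0.24852892  0.12907652] [ 0.99068329 -0.13609479  0.00324485  0.00378249] [-0.19801325  0.02102177 -3.10497412] 0.5843695669182325
face normal [ 0.962 -0.27   0.037] pts 1293 1293 tilt of pack axis from vertical 2.14 yaw -15.66 ctr [ 0.5036 -0.2529  0.1134]
180 0.0628 0.5659
183 0.062 0.5634
186 0.0619 0.5611
189 0.0099 0.5437
192 0.0584 0.5555
195 0.0653 0.5553
198 0.0729 0.5554
201 0.0771 0.5546
204 0.0847 0.555
207 0.0896 0.5546
210 0.0949 0.5544
213 0.0996 0.5541
```

View pics/w16.png

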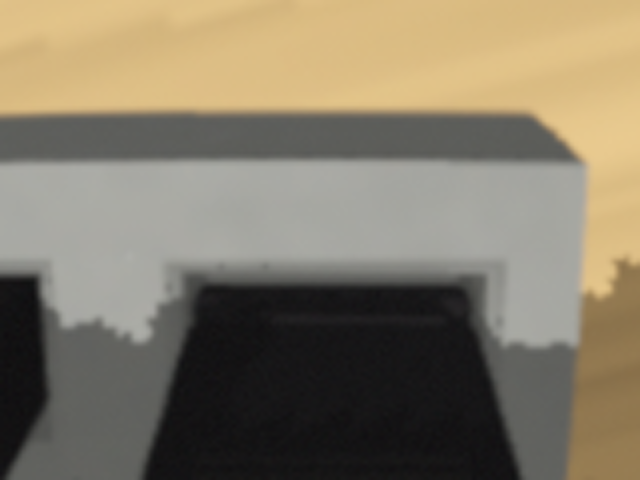

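The foot has entered the pocket with no contact force. Lowering further.

Request:
carry_out([
  [0,0,-0.006],
  [0,0,-0.013],
  [0,0,-0.02],
  [0,0,-0.027],
  [0,0,-0.033],
  [0,0,-0.033],
], roll=[0,0,0,0,0,0])

```text
clock: 15.93
tool_pos: [0.4921, -0.2486, 0.0955]
eef_rot: [0.991, -0.136, 0.003, 0.004]
contact_force: [-0.7, -0.8, -2.5]
opening: 0.59
```

Request:
carry_out([
  [0,0,-0.002],
  [0,0,-0.004],
  [0,0,-0.005],
  [0,0,-0.005],
], roll=[0,0,0,0])

```text
clock: 16.27
tool_pos: [0.4923, -0.2486, 0.0904]
eef_rot: [0.991, -0.136, 0.003, 0.004]
contact_force: [0.5, 0.4, -1.9]
opening: 0.585
```

Request:
carry_out([
  [0,0,-0.0015],
  [0,0,-0.003],
  [0,0,-0.003],
], roll=[0,0,0])

```text
clock: 16.52
tool_pos: [0.4936, -0.2493, 0.0888]
eef_rot: [0.991, -0.136, 0.005, 0.004]
contact_force: [-0.3, -0.6, 6.4]
opening: 0.594
```

Request:
carry_out([
  [0,0,-0.001],
  [0,0,-0.002],
  [0,0,-0.002],
], roll=[0,0,0])

```text
clock: 16.77
tool_pos: [0.4951, -0.2499, 0.0884]
eef_rot: [0.991, -0.136, 0.007, 0.005]
contact_force: [-0.7, 0.3, 10.7]
opening: 0.588
```

The foot meets resistance (about 10 N). I'll check that it is on the floor before letting go.

```bash
python3 - <<'E'
from h import *
s=status.get_state(); print(s["clock"],s["tool_pos"],s["contact_force"])
p=snapshot("wrist"); save(p,"w17.png",(140,100,460,320),2); W=wpts(p); held(W,(300,212,350,236))
a=W@[.9617,-.274,0];b=W@[.274,.9617,0];z=W[...,2]
for nm,lo,hi in(("ours",-.13,-.08),("spare",-.046,.004)):
    m=(b>lo)&(b<hi)&(a>.515)&(a<.565)&(z>.11)&(z<.15); print(nm,m.sum(),np.percentile(z[m],[50,90,98]).round(4),np.percentile(a[m],[2,98]).round(4))
for v in range(250,300,5): print(v,W[v,323].round(4),a[v,323].round(4))
p=snapshot("scene"); save(p,"s17.png",(170,100,300,240),4)
E
```

```text
16.7667 [ 0.49509308 -0.24992855  0.08840643] [-0.74821593  0.31219191 10.725941  ]
face normal [ 0.963 -0.271  0.006] pts 1192 1192 tilt of pack axis from vertical 0.35 yaw -15.74 ctr [ 0.5057 -0.2541  0.0716]
ours 5950 [0.1299 0.1313 0.1318] [0.5399 0.5559]
spare 2231 [0.1239 0.1305 0.1313] [0.5435 0.5574]
250 [ 0.5053 -0.2527  0.105 ] 0.5552
255 [ 0.5057 -0.2527  0.111 ] 0.5556
260 [ 0.504  -0.2522  0.1126] 0.5538
265 [ 0.5054 -0.2525  0.1199] 0.5553
270 [ 0.5062 -0.2527  0.1256] 0.5561
275 [ 0.5052 -0.2524  0.1281] 0.555
280 [nan nan nan] nan
285 [ 0.5022 -0.2515  0.131 ] 0.5519
290 [ 0.4997 -0.2508  0.1311] 0.5493
295 [ 0.4972 -0.2501  0.1311] 0.5467
```

View pics/w17.png

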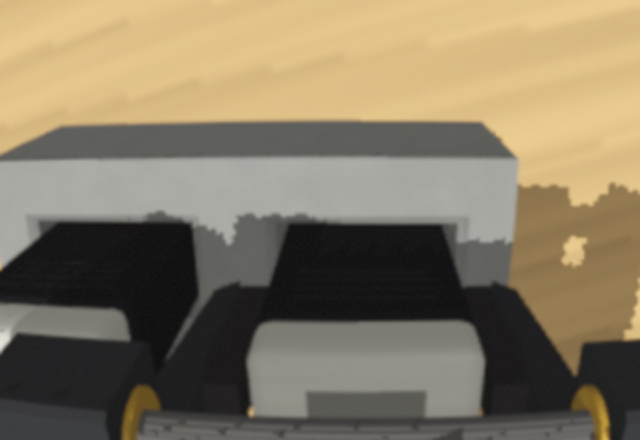

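View pics/s17.png

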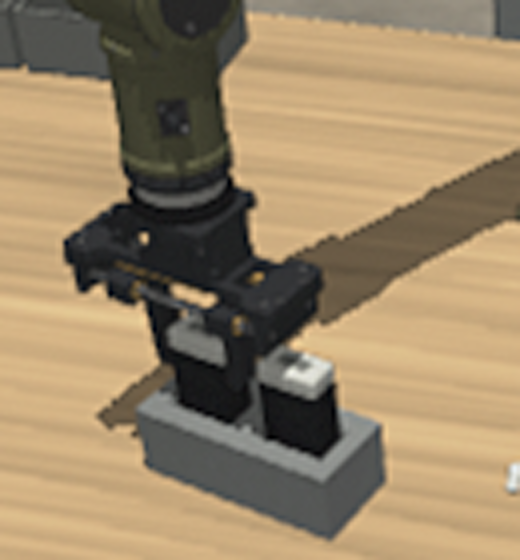

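The top is at z=0.131, equal to the spare's (0.1305), and the tilt is 0.35°, so it is seated on the floor. I'll relieve the press and open only slightly, because the spare is close.

Request:
carry_out([
  [0,0,0.0005],
  [0,0,0.0005],
  [0,0,0.0005],
], roll=[0,0,0])

```text
clock: 17.12
tool_pos: [0.4949, -0.2499, 0.0888]
eef_rot: [0.991, -0.136, 0.007, 0.005]
contact_force: [-0.5, -0.0, -2.7]
opening: 0.587
```

Request:
carry_out([
  [0,0,0],
  [0,0,0],
  [0,0,0],
  [0,0,0],
  [0,0,0],
], roll=[0,0,0,0,0], gripper=0.69)

```text
clock: 17.53
tool_pos: [0.4949, -0.2499, 0.0888]
eef_rot: [0.991, -0.136, 0.007, 0.005]
contact_force: [-0.7, 0.2, 0.5]
opening: 0.694
```

```bash
python3 - <<'E'
from h import *
s=status.get_state(); print(s["clock"],s["tool_pos"],s["contact_force"],s["opening"])
p=snapshot("wrist"); save(p,"w18.png",(140,100,460,320),2)
E
```

```text
17.5333 [ 0.49492403 -0.24992137  0.08880042] [-0.71036361  0.21843949  0.5136661 ] 0.6941617818331142
```

View pics/w18.png

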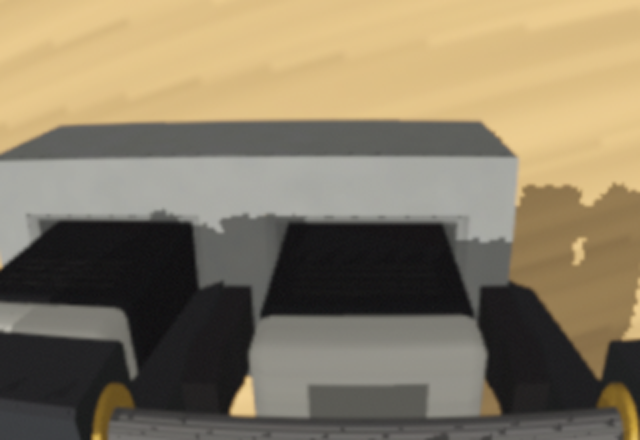

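Both fingers are clear of the pack and of the spare. Going straight up.

Request:
carry_out([
  [0,0,0.01],
  [0,0,0.025],
  [0,0,0.045],
  [0,0,0.07],
  [0,0,0.1],
  [0,0,0.13],
  [0,0,0.13],
], roll=[0,0,0,0,0,0,0])

```text
clock: 18.17
tool_pos: [0.498, -0.2516, 0.2249]
eef_rot: [0.991, -0.137, 0.012, 0.006]
contact_force: [0.5, 0.7, 0.6]
opening: 0.694
```

Request:
carry_out([
  [-0.03,-0.03,0],
  [-0.06,-0.06,0],
  [-0.06,-0.06,0],
  [-0.06,-0.06,0],
], roll=[0,0,0,0])

```text
clock: 18.5
tool_pos: [0.4351, -0.3143, 0.2253]
eef_rot: [0.99, -0.14, 0.011, 0.007]
contact_force: [-0.2, 1.1, 0.1]
opening: 0.688
```

```bash
python3 - <<'E'
from h import *
s=status.get_state(); print(s["clock"],s["tool_pos"],s["contact_force"],s["opening"])
p=snapshot("wrist"); save(p,"w19.png"); W=wpts(p)
a=W@[.9617,-.274,0];b=W@[.274,.9617,0];z=W[...,2]
for nm,lo,hi in(("ours",-.135,-.075),("spare",-.055,.010)):
    m=(b>lo)&(b<hi)&(a>.515)&(a<.57)&(z>.115)&(z<.15); print(nm,m.sum(),np.percentile(z[m],[50,90]).round(4))
    r=np.stack([a[m],b[m]],-1)[z[m]>.127]; print(cv2.minAreaRect((r*1000).astype(np.float32)))
p=snapshot("scene"); save(p,"s19.png")
E
```

```text
18.5 [ 0.4350826  -0.3142907   0.22530774] [-0.16570607  1.06195562  0.13843416] 0.6881669309042936
ours 2133 [0.1304 0.1315]
((541.9073486328125, -104.76303100585938), (52.02932357788086, 30.117246627807617), 89.62850189208984)
spare 1650 [0.1302 0.1313]
((542.1412353515625, -21.871009826660156), (30.098291397094727, 52.17509460449219), 1.6412535905838013)
```

View pics/w19.png

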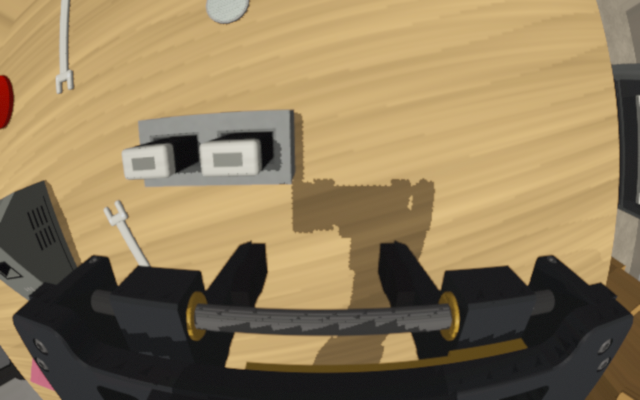

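View pics/s19.png

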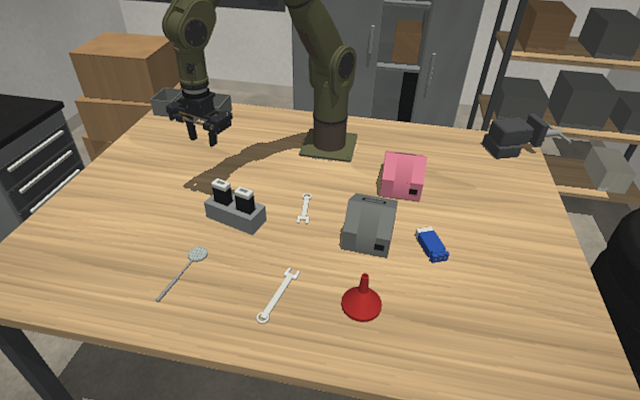

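Both packs stand upright at equal height in the rack (221,190 and 244,200). The charger bay is empty, the other things have not moved, and the robot is clear. Handing in.

```bash
python3 -c "
from plant import finish_job; print(finish_job())"
```

```text
the job is handed in; nothing more can be done
None
```

The charged pack now stands upright, contacts down, in the rack's empty pocket, and the job is handed in at about 18.6 s of the 48 s allowed.

- **Press and release:** I pressed the pack in along the bay to its bottom stop (about 15 N). On release it sprang up to 54 mm out of the mouth, and I drew it out along the bay's axis.
- **Standing it up:** The moves only allow turns about the vertical. I pushed the pack's foot lightly (about 2.5 N) against the rack's near wall so it pivoted in the grip from 30° to about 2° off upright.
- **Setting down:** I lowered it into the pocket until it met the floor at about 10 N, eased off, opened the fingers slightly and went straight up.

**Last checks:**
- The pack's top is at z = 0.130 m, the same as the spare's.
- The pack sits centred in its pocket to within about 1 mm; it measured 0.35° off upright just before release.
- The spare, spanners, funnel and mirror look unmoved in the last scene picture. I did not measure them again.

**What disagreed:**
- Both cameras and the contact point showed the fingertips about 3–4 mm above the reported TCP, where the description says 19 mm ahead of it. I worked from the images.
- One sideways move overshot by about 6 mm, and I corrected it before lowering the pack.
- Easing off lifted the pack by up to about 0.5 mm, so it may have settled by that much when I let go.

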